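Set out a staining place

TASK

Set out the staining place: stand the beaker in the middle of the square white tile, the blue-capped jar in the middle of the round cork plate, and the amber vial on the table midway between tile and cork. Stack the two small dishes squarely one on the other (either may be on top), flat on the table, midway between the vial and the bench timer. Knock nothing over and leave the hex key where it lies.

Things in the scene. Friction and masses are not known exactly. Their poses are not given: they have to be found in the camera images.
- beaker_center (a point): white plastic open beaker, standing; 66 mm across the rim, tapering to about 56 mm at the foot, 77 mm tall, walls about 3 mm, 40 g. Point: its centre, half-way up (38.5 mm above its underside); z up along its axis. Grasp it across the body from above
- jar_center (a point): white round jar with a blue cap, standing; 62 mm diameter, 90 mm tall, 160 g, closed. Point: its centre, 45 mm above its underside; z up. The graspable body is below the cap, up to 70 mm above its underside
- vial_center (a point): amber glass vial with a black cap, standing; 28 mm diameter, 64 mm tall, 30 g. Point: its centre, 32 mm above its underside; z up. The graspable body is below the cap, up to 52 mm above its underside
- dish_a_center (a point): small round flat closed dish with pinkish filling; 58 mm diameter over the upper part, 54 mm at the foot, 14 mm high, 30 g. Point: its centre, 7 mm above its underside; z up. Its top carries another dish
- dish_b_center (a point): small round flat closed dish with beige filling; 60 mm diameter over the upper part, 56 mm at the foot, 13 mm high, 30 g. Point: its centre, 6.5 mm above its underside; z up. Its top carries another dish
- tile: square white ceramic tile, 90 x 90 mm, top 8 mm above the table, fixed. Origin: centre of its underside, on the table. It and the cork plate lie 240 mm apart (centre to centre) and may be swapped left and right
- cork: round cork plate, 90 mm diameter, top 10 mm above the table, fixed. Origin: centre of its underside, on the table
- timer: white square bench timer, 66 x 66 x 20 mm, lying on the table behind the row of tile and cork, fixed. Origin: centre of its underside; x points away from the row, y along the row to the left. The point midway between tile and cork lies 240 mm in front of it, at (-240, 0) mm in its frame, so the dish stack belongs at about (-120, 0) mm
- hex_key: L-shaped steel hex key, 24 x 92 x 5 mm, lying loose on the table to the left of the timer; a bystander. Origin: centre of its underside
Not all that is in view belongs to the job. What is meant by the part that bears vial_center is not purple, and is the larger of those in its own colour.

How it is judged:
At the end, for the whole second after the job is handed in: Beaker on the tile, jar on the cork, each within 15 mm of centre; vial within 15 mm each way of midway between tile and cork; dishes stacked flat on the table (12 mm to each other), within 18 mm each way of half-way from there to the timer; all upright, at rest (horizontal distance between beaker_center and tile below 0.015 m and height (world z) of beaker_center between 0.0405 and 0.0525 m and horizontal distance between jar_center and cork below 0.015 m and height (world z) of jar_center between 0.049 and 0.061 m and x of vial_center in the frame of timer between -0.255 and -0.225 m and y of vial_center in the frame of timer between -0.015 and 0.015 m and height (world z) of vial_center between 0.027 and 0.037 m and horizontal distance between dish_a_center and dish_b_center below 0.012 m and x of dish_a_center in the frame of timer between -0.138 and -0.102 m and y of dish_a_center in the frame of timer between -0.018 and 0.018 m and x of dish_b_center in the frame of timer between -0.138 and -0.102 m and y of dish_b_center in the frame of timer between -0.018 and 0.018 m and ((height (world z) of dish_a_center below 0.01 m and height (world z) of dish_b_center between 0.0165 and 0.0245 m) or (height (world z) of dish_b_center below 0.01 m and height (world z) of dish_a_center between 0.0165 and 0.0245 m)) and angle between each of beaker_center, jar_center, vial_center, dish_a_center, dish_b_center's own z axis and vertical below 0.12 rad and linear speed of each of beaker, jar, vial, dish_a, dish_b below 0.02 m/s and angular speed of each of beaker, jar, vial, dish_a, dish_b below 0.2 rad/s); the robot touches nothing.
It fails at once if the beaker, the jar or the vial is knocked over (angle between any of beaker_center, jar_center, vial_center's own z axis and vertical above 0.8 rad).
It fails at once if the hex key is moved by more than 20 mm (distance of hex_key from where it was at the start of the episode above 0.02 m).
It also fails if it takes over 101 s, if anything falls off the work surface, if the arm or the gripper's body presses on something with over 40 N, if the wrist force passes 120 N, or if a joint passes its speed limit or range.

ROBOT

A 7-joint arm with a two-finger parallel gripper is mounted at the origin on a cart in front of the work surface, level with it; the furniture and walls round the work are solid. World frame = base frame: x ahead of the robot, y to its left, z up, the work surface at z = 0. Lengths are in m, angles in rad, forces in N, time in s.
With the tool pointing down it reaches from about 0.4 to 0.85 m from the base axis. Payload 10.4 kg.
Tool frame: the origin (TCP) lies midway between the tips of the shut fingers; the grasp point (between the pads) lies 19 mm behind it; x points along the fingers, z is the direction in which the jaws open and shut, and the axes are right-handed (so a half turn about x gives the same grasp; the last joint's range is limited). The gripper opens to 87 mm and grips with 3 to 60 N. Pads are 19 mm wide; open, the fingers measure 117 mm over their backs; the gripper's body (75 mm by 190 mm) begins 51 mm behind the grasp point.
Start: joints at [1.296, 0.332, -0.065, 1.46, 0.022, 1.35, -0.088], TCP at [0.156, -0.605, 0.223] pointing down, gripper open.
Joint ranges: [-2.6, 2.6], [-0.5, 2.12], [-1.47, 1.34], [0.16, 2.42], [-1.27, 4.41], [0.06, 2.06], [-2.6, 2.6]. Speed limits (rad/s): [2.22, 2.22, 2.79, 2.79, 3.14, 3.14, 3.14].

INTERFACE

Orientations are given as a unit quaternion [x, y, z, w].
In Python, from bench import read_state, camera, camera_params, close_job gives the robot as it stands.
- The arm moves only by the tool arm_command, never from a script. Its argument "targets" is a list of rows, each a list of 7 numbers: the closure in counts, from 0 (fully open) to 255 (shut), then the shift along the tool's x, y, z in mm, then the turn, a rotation vector about the tool's x, y, z in rad. A call has 1 to 10 rows; each row is the pose to reach, as a shift and turn from the pose commanded when the call began, along the tool's axes at that moment; what a row does not reach only later rows make up. A row lasts 1/10 s, in which the tool goes at most 50 mm and 8.59 degrees, less where a joint would pass 70% of its speed; a pose out of reach is approached as far as the arm can. A call with a gripper value outside its range is refused whole. The fingers move at their own pace and stop on an object; "newtons" is the grip in N (left out, the last holds). Time passes only in rows, so rows that repeat a pose let the fingers close. It gives the time, the measured TCP pose, the force and the opening at its end, in the units of the state.
- read_state(): the state, without advancing time (a new reading comes with each control period).
- camera(name): name is "side" or "top"; returns the picture (480x640x3 uint8, red, green, blue); there is no depth.
- camera_params(name): a dict with "intrinsics" (3x3 intrinsics, pixels), "xyz" and "orientation" of the camera in the world. Camera axes: x right, y down, z forward; pixel columns grow to the right and rows downward; lengths in m; the calibration is good to about 2 mm. A picture is of the moment at which its call begins. camera_params takes no time and is no camera call.
- close_job(): hands the job in, once; it reports no verdict.
The state is a dict: "time": time; "joint_positions": joint angles; "joint_vel": joint speeds; "joint_torque": joint torques, N m; "ee_pos": TCP position; "eef_rot": TCP orientation; "ft_force": force on the tool from outside, world axes, zero at the start; "torque": the same for the moment, N m; "width": finger opening in m.
Only numpy, scipy, OpenCV 4.12 (cv2) and the standard library are available. Lean on these libraries where they do the work, as an engineer would, in place of code of your own. Each camera call takes 0.05 s, during which the arm holds its last target.

## Working session

There is one attempt and no reset: what is moved stays moved. The work goes in short steps, Python scripts to look and compute and a tool call to move; the robot and the scene stay as the last step left them, time stands still between calls to the robot, and variables do not carry over. Pictures are saved under pics/ and viewed, and the job is handed in when it is done.

Besides the shell and the picture viewer there is one more tool, called after "Emit:" in YAML: its name, and indented under it one key for each argument. arm_command: Moves the arm, as the interface text tells. Its arguments: {"type":"object","properties":{"targets":{"type":"array"},"newtons":{"type":"number"}},"required":["targets"]}

```bash
ls; mkdir -p pics
python3 - <<'E'
from bench import *
import cv2
print(read_state())
for n in("side","top"):
    p=camera_params(n);print(n,p)
    cv2.imwrite(f"pics/{n}0.png",camera(n)[:,:,::-1])
E
```

```text
pics
{'time': 0.0, 'joint_positions': array([ 1.2964043 ,  0.33288349, -0.06473501,  1.46095272,  0.02161349,
        1.34988489, -0.08850229]), 'joint_vel': array([ 0.00015283, -0.00068078, -0.00030948,  0.0006672 , -0.00191336,
        0.00105978, -0.00018078]), 'joint_torque': array([-6.63790361e-04, -6.23241091e+01,  2.44569633e-02, -3.89901531e+01,
       -6.13125530e-02,  3.93992686e-02,  1.37219831e-04]), 'ee_pos': array([ 0.15562566, -0.6049127 ,  0.22174133]), 'eef_rot': array([ 0.43353638,  0.55925081, -0.43295452,  0.558422  ]), 'ft_force': array([ 1.28079097, -0.0533076 , -0.24966829]), 'torque': array([ 0.01696058,  0.00752985, -0.03945882]), 'width': 0.08693253926461114}
side {'intrinsics': array([[594.37398717,   0.        , 319.73130324],
       [  0.        , 594.37398717, 234.79375038],
       [  0.        ,   0.        ,   1.        ]]), 'xyz': array([-0.13237396,  0.83532787,  0.53493748]), 'orientation': array([-0.32542785,  0.78332658, -0.48959798,  0.20196534])}
top {'intrinsics': array([[556.25431531,   0.        , 321.54759762],
       [  0.        , 556.25431531, 244.1139907 ],
       [  0.        ,   0.        ,   1.        ]]), 'xyz': array([0.49828388, 0.19060402, 1.25972689]), 'orientation': array([-0.69745799,  0.71603139, -0.02803598,  0.00808558])}
```

View pics/top0.png

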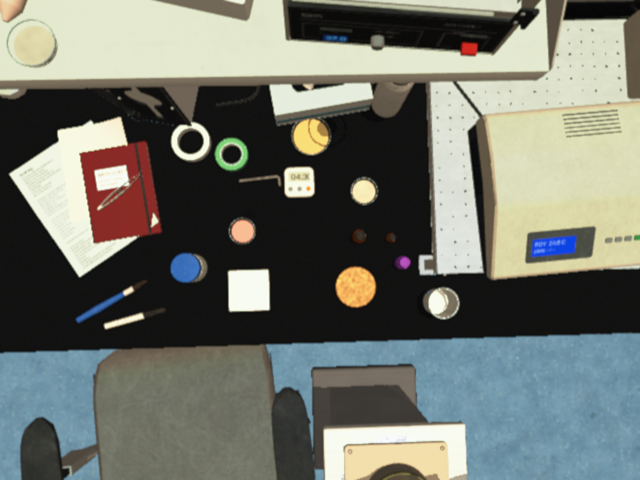

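View pics/side0.png

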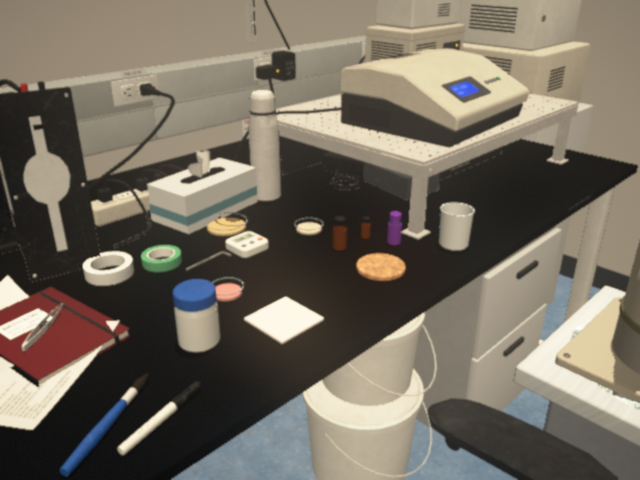

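```bash
cat > h.py <<'E'
import numpy as np,cv2
from bench import *
from scipy.spatial.transform import Rotation as R
def ray(n,u,v):
    p=camera_params(n);K=p["intrinsics"]
    d=R.from_quat(p["orientation"]).as_matrix()@np.linalg.solve(K,[u,v,1.]);return np.array(p["xyz"]),d
def onz(n,u,v,z):
    o,d=ray(n,u,v);return o+d*(z-o[2])/d[2]
def proj(n,P):
    p=camera_params(n);c=R.from_quat(p["orientation"]).as_matrix().T@(np.array(P)-p["xyz"]);c=p["intrinsics"]@c;return c[:2]/c[2]
E
python3 - <<'E'
from h import *
im=cv2.imread("pics/top0.png")
c=im[120:330,130:480]
cv2.imwrite("pics/topc0.png",cv2.resize(c,None,fx=2.28,fy=2.28,interpolation=cv2.INTER_CUBIC))
s=cv2.imread("pics/side0.png")[180:360,150:490]
cv2.imwrite("pics/sidec0.png",cv2.resize(s,None,fx=2.3,fy=2.3,interpolation=cv2.INTER_CUBIC))
hsv=cv2.cvtColor(im,cv2.COLOR_BGR2HSV)
def comp(m,name):
    m=m.astype(np.uint8);n,l,st,ce=cv2.connectedComponentsWithStats(m)
    for i in range(1,n):
        if st[i,4]>30: 
            x,y,w,h,a=st[i]
            if 120<y<330 and 130<x<480: print(name,st[i],ce[i].round(1),(x+w/2-.5,y+h/2-.5))
H,S,V=[hsv[...,i].astype(int) for i in range(3)]
comp((S<60)&(V>150),"white")
comp((H<25)&(S>50)&(V>120),"orange")
comp((H<20)&(S>60)&(V>25)&(V<110),"amber")
comp((H>100)&(H<125)&(S>100)&(V>60),"blue")
comp((H>135)&(H<160)&(S>100)&(V>60),"purple")
comp((H>=15)&(H<35)&(S>30)&(V>150),"beige")
E
```

```text
white [171 122  39  38 628] [190.2 141.3] (np.float64(190.0), np.float64(140.5))
white [220 143  23  22  91] [230.3 152.8] (np.float64(231.0), np.float64(153.5))
white [284 167  30  29 652] [298.6 182. ] (np.float64(298.5), np.float64(181.0))
white [151 214   7  13  52] [153.9 220.2] (np.float64(154.0), np.float64(220.0))
white [419 255  15  20 169] [424.4 264.8] (np.float64(426.0), np.float64(264.5))
white [ 228  269   42   43 1674] [248.6 289.9] (np.float64(248.5), np.float64(290.0))
white [428 288  21  31 436] [437.8 302.5] (np.float64(438.0), np.float64(303.0))
white [445 288  14  30  66] [453.  301.3] (np.float64(451.5), np.float64(302.5))
orange [137 142  24  91 714] [148.1 185. ] (np.float64(148.5), np.float64(187.0))
orange [284 168  31  30  78] [295.6 189. ] (np.float64(299.0), np.float64(182.5))
orange [265 176  15   9  31] [273.6 177.8] (np.float64(272.0), np.float64(180.0))
orange [352 180  24  24 312] [363.4 191.9] (np.float64(363.5), np.float64(191.5))
orange [231 220  24  23 441] [242.4 230.9] (np.float64(242.5), np.float64(231.0))
orange [197 256   8  21  49] [201.4 2
[... 734 characters left out ...]
8 285.9] (np.float64(355.5), np.float64(286.5))
amber [149 308  16   8  61] [156.9 311.3] (np.float64(156.5), np.float64(311.5))
blue [170 253  31  30 736] [184.6 267.4] (np.float64(185.0), np.float64(267.5))
purple [396 256  15  13 160] [402.8 262. ] (np.float64(403.0), np.float64(262.0))
beige [284 167  30  30 144] [298.5 181.5] (np.float64(298.5), np.float64(181.5))
beige [288 171  22  11 211] [298.5 176.2] (np.float64(298.5), np.float64(176.0))
beige [352 180  24  24 437] [363.3 191.3] (np.float64(363.5), np.float64(191.5))
beige [ 336  267   40   40 1247] [355.2 286.4] (np.float64(355.5), np.float64(286.5))
beige [434 289  15  30  93] [442.  301.4] (np.float64(441.0), np.float64(303.5))
```

View pics/topc0.png

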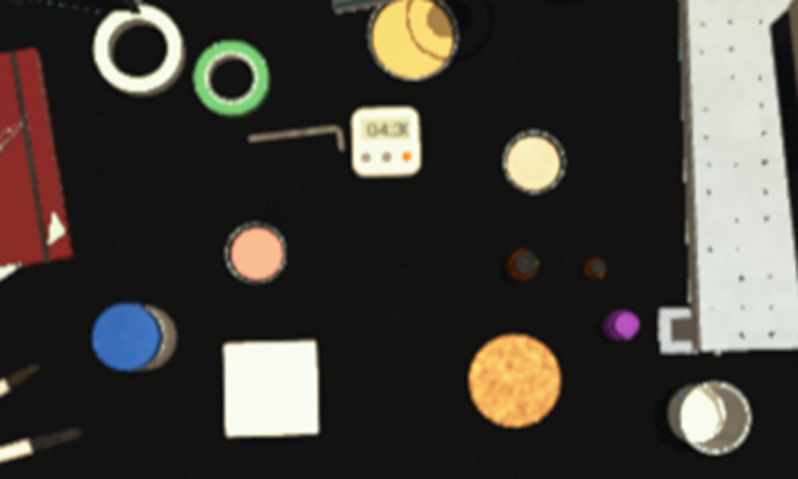

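View pics/sidec0.png

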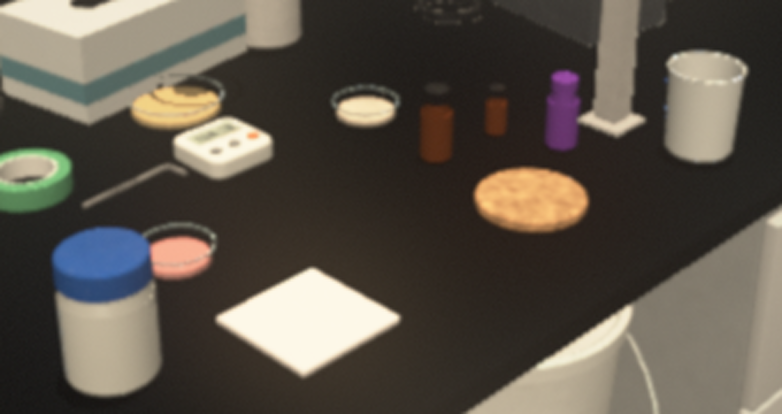

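Run:
```python
from h import *
T={}
for k,u,v,z in[("beaker",442.7,303.3,.077),("jar",185,267.5,.09),("vial",359.4,235.4,.064),("smallvial",390.6,237,.05),("purple",404,261.5,.065),("dishA",242.3,231,.014),("dishB",364.2,191,.013),("tile",248.5,290,.008),("cork",355.5,286.8,.01),("timer",299.2,181.8,.02),("foot",424.5,264.8,0.005),("shelfcornerTop",434,275,.2)]:
    P=onz("top",u,v,z);T[k]=P;s=proj("side",P);print(k,P.round(4),"r",np.hypot(*P[:2]).round(3),"side",s.round(1),"sidecrop",((s-[150,180])*2.3).round(0), 'base',((proj("side",[P[0],P[1],0])-[150,180])*2.3).round(0))
m=(T["tile"]+T["cork"])/2;d=T["timer"]-m
print(np.linalg.norm((T["tile"]-T["cork"])[:2]),m,np.linalg.norm(d[:2]),"stack",(m+T["timer"])/2, "angle",np.degrees(np.arctan2(d[1],d[0])), np.degrees(np.arctan2(*(T["tile"]-T["cork"])[[0,1]])))
# side triangulate shelf: corner of shelf plate
print(R.from_quat(read_state()["eef_rot"]).as_matrix().round(3))
```

```text
beaker [ 0.4255 -0.0984  0.077 ] r 0.437 side [457.1 208.4] sidecrop [706.  65.] base [697. 147.]
jar [0.5161 0.4432 0.09  ] r 0.68 side [193.6 287.8] sidecrop [100. 248.] base [113. 366.]
vial [0.5757 0.0738 0.064 ] r 0.58 side [339.2 217.6] sidecrop [435.  86.] base [434. 155.]
smallvial [0.5714 0.0041 0.05  ] r 0.571 side [364.6 214.5] sidecrop [494.  79.] base [492. 131.]
purple [ 0.5169 -0.0208  0.065 ] r 0.517 side [394.3 211.9] sidecrop [562.  73.] base [558. 142.]
dishA [0.5954 0.3311 0.014 ] r 0.681 side [226.5 284.9] sidecrop [176. 241.] base [177. 257.]
dishB [0.6793 0.0549 0.013 ] r 0.682 side [309.  222.6] sidecrop [366.  98.] base [366. 111.]
tile [0.4633 0.3206 0.008 ] r 0.563 side [283.  316.4] sidecrop [306. 314.] base [306. 323.]
cork [0.4638 0.0808 0.01  ] r 0.471 side [380.6 263.5] sidecrop [530. 192.] base [530. 203.]
timer [0.7024 0.2011 0.02  ] r 0.731 side [246.8 238. ] sidecrop [223. 133.] base [224. 154.]
foot [ 0.5091 -0.0778  0.005 ] r 0.515 side [413.1 231.9] sidecrop [605. 119.] base [605. 124.]
shelfcornerTop [ 0.4874 -0.0536  0.2   ] r 0.49 side [422. 145.] sidecrop [626. -80.] base [608. 141.]
0.23974786681646437 [0.46357006 0.2006842  0.009     ] 0.2388438127937455 stack [0.58299178 0.20089329 0.0145    ] angle 0.10031727840787598 -0.1322587513770704
[[-0.     0.968  0.249]
 [ 0.001  0.249 -0.968]
 [-1.    -0.    -0.001]]
```

Run:
```python
import cv2
s=cv2.imread("pics/side0.png")[40:270,330:620]
cv2.imwrite("pics/sidec1.png",cv2.resize(s,None,fx=2.6,fy=2.6,interpolation=cv2.INTER_CUBIC))
s=cv2.imread("pics/top0.png")[80:340,380:640]
cv2.imwrite("pics/topc1.png",cv2.resize(s,None,fx=2.3,fy=2.3,interpolation=cv2.INTER_CUBIC))
```

```text
(no output)
```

View pics/sidec1.png

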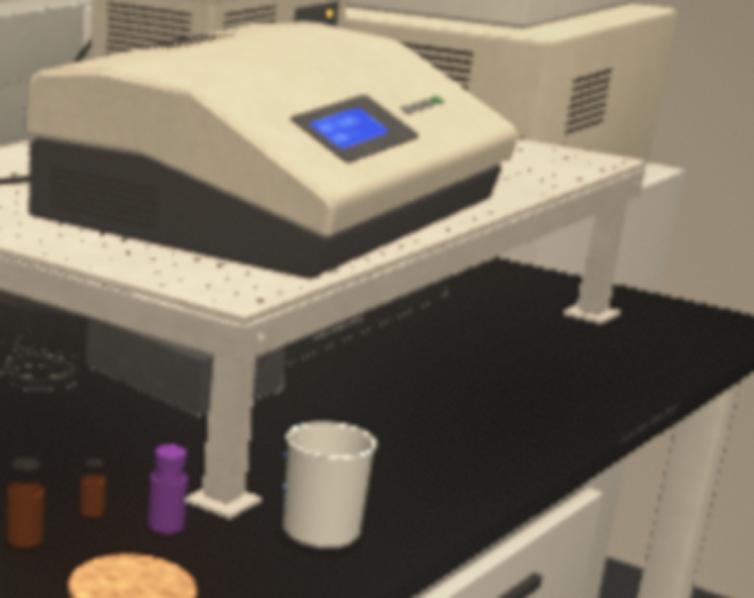

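View pics/topc1.png

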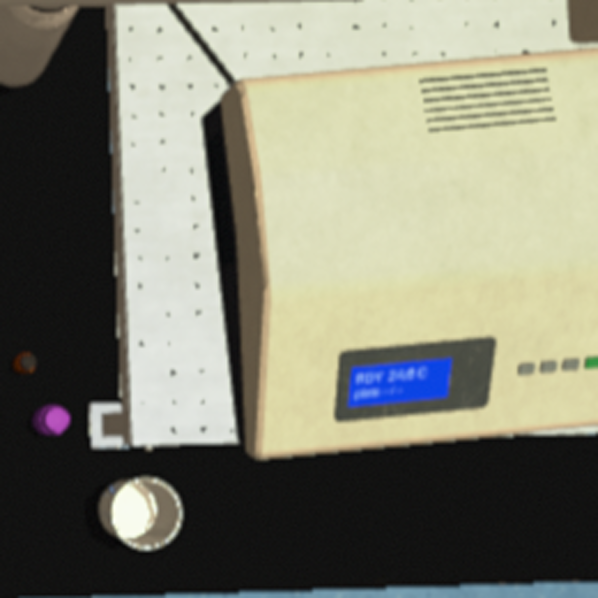

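```bash
cat >> h.py <<'E'
def tri(s,t):
    (o1,d1),(o2,d2)=ray("side",*s),ray("top",*t)
    A=np.stack([d1,-d2],1);k=np.linalg.lstsq(A,o2-o1,rcond=None)[0];a=o1+d1*k[0];b=o2+d2*k[1];return (a+b)/2,np.linalg.norm(a-b)
E
python3 - <<'E'
from h import *
print(tri((456.9,130.4),(490.9,279.1)),tri((423.5,163.8),(436.5,274.3)),onz('top',640,265,.22))
E
```

```text
(array([ 0.47869943, -0.15866384,  0.20882736]), np.float64(0.0047517622193620525)) (array([ 0.48902972, -0.06737601,  0.15961621]), np.float64(0.0019450868845305113)) [ 0.4959169  -0.44305402  0.22      ]
```

Emit:
arm_command:
  targets:
    - [0,10,186,-213,0.12,0,0]
    - [0,10,186,-213,0.12,0,0]
    - [0,10,186,-213,0.12,0,0]
    - [0,10,186,-213,0.12,0,0]
    - [0,10,186,-213,0.12,0,0]
    - [0,10,186,-213,0.12,0,0]
    - [0,10,186,-213,0.12,0,0]
  newtons: 10

```text
time: 0.8
ee_pos: [0.2851, -0.3488, 0.2126]
eef_rot: [0.464, 0.533, -0.464, 0.533]
ft_force: [-0.1, 0.3, -0.1]
width: 0.0869
```

```bash
cat >> h.py <<'E'
def go(x,y,z,yaw=0):
    """shift (mm) & turn (rad) in tool axes from present pose; yaw=0: tool y=+X, z=-Y; yaw about world Z (deg)"""
    s=read_state();M=R.from_quat(s["eef_rot"])
    D=R.from_matrix(np.array([[0,1,0],[0,0,-1],[-1,0,0]]).astype(float));D=R.from_euler('z',yaw,degrees=True)*D
    d=M.inv().apply(np.array([x,y,z])-s["ee_pos"])*1000
    print("shift",d.round(1),"turn",(M.inv()*D).as_rotvec().round(3),"len",np.linalg.norm(d).round(0),"t",s["time"],"w",s["width"])
E
python3 -c "
from h import *
go(.4255,-.0984,.16)"
```

```text
shift [  52.7  173.6 -228.7] turn [ 0.138 -0.    -0.   ] len 292.0 t 0.8 w 0.08688295069674333
```

Emit:
arm_command:
  targets:
    - [0,10,30,-39,0.03,0,0]
    - [0,15,60,-78,0.06,0,0]
    - [0,25,90,-117,0.1,0,0]
    - [0,33,120,-156,0.138,0,0]
    - [0,43,145,-190,0.138,0,0]
    - [0,50,165,-217,0.138,0,0]
    - [0,53,173.6,-228.7,0.138,0,0]
    - [0,53,173.6,-228.7,0.138,0,0]
    - [0,53,173.6,-228.7,0.138,0,0]

```text
time: 1.7
ee_pos: [0.4246, -0.1041, 0.1594]
eef_rot: [-0.502, -0.498, 0.502, -0.498]
ft_force: [-0.1, -0.0, -0.0]
width: 0.0872
```

Run:
```python
from h import *
go(.4255,-.0984,.025)
for n in("side","top"): cv2.imwrite(f"pics/{n}1.png",camera(n)[:,:,::-1])
```

```text
shift [134.4   1.   -5.7] turn [-0.007 -0.     0.001] len 135.0 t 1.7 w 0.08721162728891822
```

View pics/side1.png

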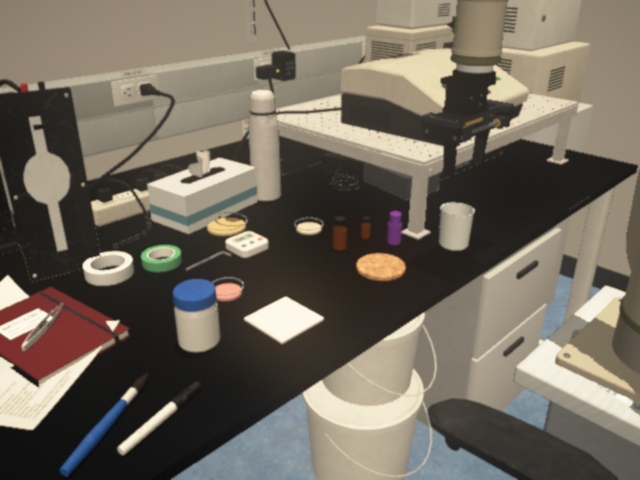

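View pics/top1.png

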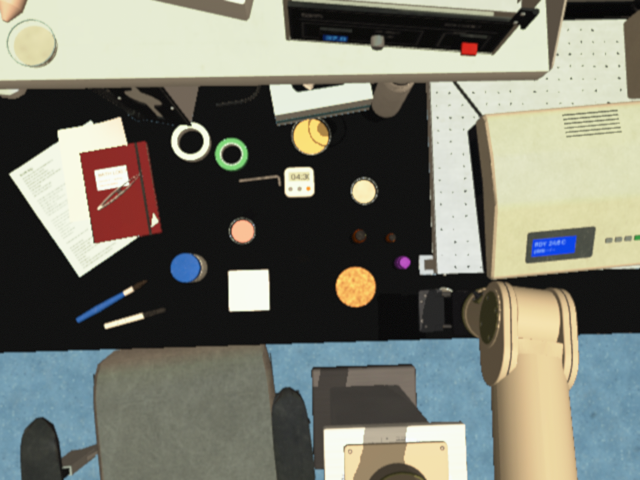

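```bash
python3 -c "
from h import *
go(.4255,-.0984,.025);print(read_state()['ee_pos'])"
```

```text
shift [134.6   1.   -6.2] turn [-0.008  0.     0.   ] len 135.0 t 1.8 w 0.0870581159867786
[ 0.42445875 -0.10455355  0.15960779]
```

Emit:
arm_command:
  targets:
    - [0,5,1,-6,-0.008,0,0]
    - [0,10,1,-6,-0.008,0,0]
    - [0,20,1,-6,-0.008,0,0]

```text
time: 2.1
ee_pos: [0.4261, -0.0974, 0.1393]
eef_rot: [0.5, 0.5, -0.5, 0.501]
ft_force: [0.5, 0.0, -0.1]
width: 0.087
```

```bash
python3 -c "
from h import *
go(.4255,-.0984,.025);print(read_state()['ee_pos'])"
```

```text
shift [114.3  -0.7   0.9] turn [ 0.002  0.001 -0.001] len 114.0 t 2.1 w 0.08699545431191877
[ 0.42610349 -0.0974035   0.13933899]
```

Emit:
arm_command:
  targets:
    - [0,25,-0.7,1,0,0,0]
    - [0,50,-0.7,1,0,0,0]
    - [0,72,-0.7,1,0,0,0]
    - [0,90,-0.7,1,0,0,0]
    - [0,104,-0.7,1,0,0,0]
    - [0,114,-0.7,1,0,0,0]
    - [0,114,-0.7,1,0,0,0]

```text
time: 2.8
ee_pos: [0.4241, -0.0979, 0.0241]
eef_rot: [0.499, 0.501, -0.5, 0.5]
ft_force: [0.2, 0.8, 0.2]
width: 0.0867
```

Emit:
arm_command:
  targets:
    - [100,0,0,0,0,0,0]
    - [100,0,0,0,0,0,0]
    - [100,0,0,0,0,0,0]
    - [100,0,0,0,0,0,0]
    - [100,0,0,0,0,0,0]
    - [100,0,0,0,0,0,0]
    - [100,0,0,0,0,0,0]
  newtons: 8

```text
time: 3.5
ee_pos: [0.4256, -0.0984, 0.0259]
eef_rot: [0.5, 0.5, -0.5, 0.501]
ft_force: [0.1, -2.0, 4.8]
width: 0.0635
```

```bash
python3 -c "
from h import *
go(.4255,-.0984,.025);print(read_state()['ee_pos'])
cv2.imwrite('pics/side2.png',camera('side')[150:330,350:590,::-1].repeat(3,0).repeat(3,1))"
```

```text
shift [ 0.9 -0.1 -0. ] turn [ 0.002  0.001 -0.001] len 1.0 t 3.5 w 0.06348319973460227
[ 0.42559529 -0.09842937  0.02589678]
```

View pics/side2.png

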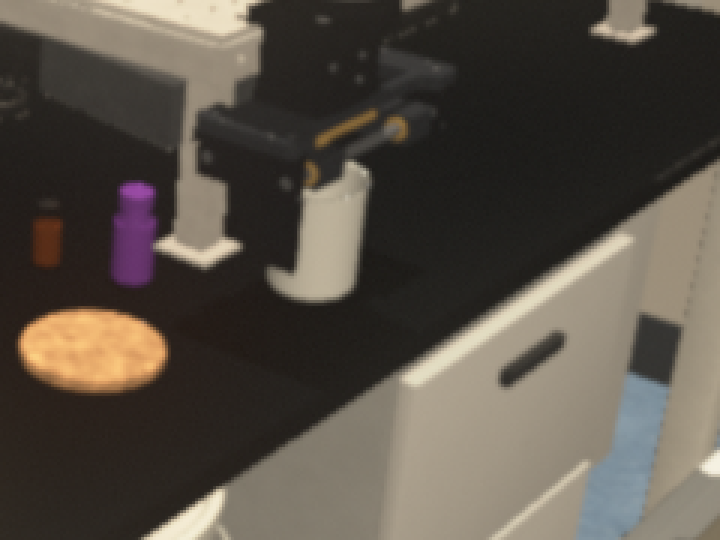

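Emit:
arm_command:
  targets:
    - [100,-2,0,0,0,0,0]
    - [100,-8,0,0,0,0,0]
    - [100,-20,0,0,0,0,0]
    - [100,-40,0,0,0,0,0]
    - [100,-60,0,0,0,0,0]
    - [100,-80,0,0,0,0,0]
    - [100,-95,0,0,0,0,0]
    - [100,-100,0,0,0,0,0]
    - [100,-100,0,0,0,0,0]

```text
time: 4.45
ee_pos: [0.4255, -0.0982, 0.1263]
eef_rot: [0.5, 0.5, -0.499, 0.501]
ft_force: [-0.1, -0.0, -0.5]
width: 0.0636
```

```bash
python3 -c "
from h import *
go(.4633,.3206,.125);print(read_state()['ee_pos'])"
```

```text
shift [   1.1   38.5 -418.8] turn [ 0.002  0.001 -0.001] len 421.0 t 4.45 w 0.063567693889586
[ 0.42554666 -0.09823831  0.12633997]
```

Emit:
arm_command:
  targets:
    - [100,0,0,-10,0,0,0]
    - [100,0,0,-30,0,0,0]
    - [100,0,4,-60,0,0,0]
    - [100,0,8,-95,0,0,0]
    - [100,0,12,-130,0,0,0]
    - [100,0,16,-165,0,0,0]
    - [100,0,20,-200,0,0,0]
    - [100,0,24,-235,0,0,0]
    - [100,0,28,-260,0,0,0]
    - [100,0,30,-275,0,0,0]

```text
time: 5.45
ee_pos: [0.4535, 0.18, 0.1248]
eef_rot: [0.499, 0.502, -0.499, 0.501]
ft_force: [-1.4, 0.5, -0.6]
width: 0.0639
```

```bash
python3 -c "
from h import *
go(.4633,.3206,.125);print(read_state()['ee_pos'])"
```

```text
shift [-1.000e-01  1.050e+01 -1.405e+02] turn [ 0.005 -0.001  0.002] len 141.0 t 5.45 w 0.06393827390446302
[0.45350758 0.18003573 0.12479585]
```

Emit:
arm_command:
  targets:
    - [100,0,3,-25,0,0,0]
    - [100,0,5,-55,0,0,0]
    - [100,0,7,-85,0,0,0]
    - [100,0,8,-115,0,0,0]
    - [100,0,9,-135,0,0,0]
    - [100,0,9,-143,0,0,0]
    - [100,0,9,-143,0,0,0]
    - [100,0,9,-143,0,0,0]

```text
time: 6.25
ee_pos: [0.4632, 0.319, 0.125]
eef_rot: [0.499, 0.5, -0.5, 0.5]
ft_force: [1.0, -0.5, -0.2]
width: 0.0636
```

```bash
python3 -c "
from h import *
go(.4633,.3206,.036);print(read_state()['ee_pos'])
cv2.imwrite('pics/side3.png',camera('side')[130:380,160:420,::-1].repeat(2,0).repeat(2,1))
cv2.imwrite('pics/top3.png',camera('top')[200:340,150:390,::-1].repeat(3,0).repeat(3,1))"
```

```text
shift [89.   0.1 -1.7] turn [0.001 0.001 0.001] len 89.0 t 6.25 w 0.0635558834589769
[0.46322963 0.31895525 0.12501174]
```

View pics/side3.png

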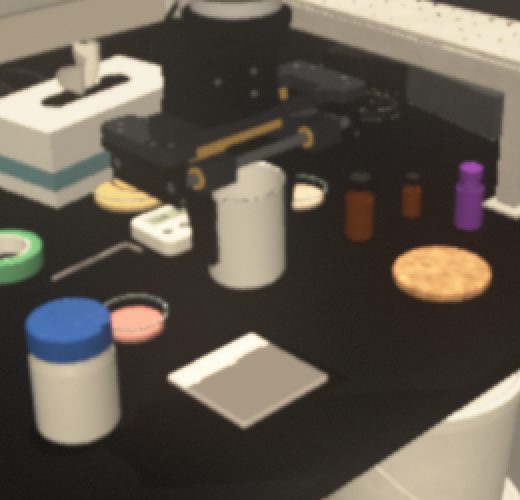

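View pics/top3.png

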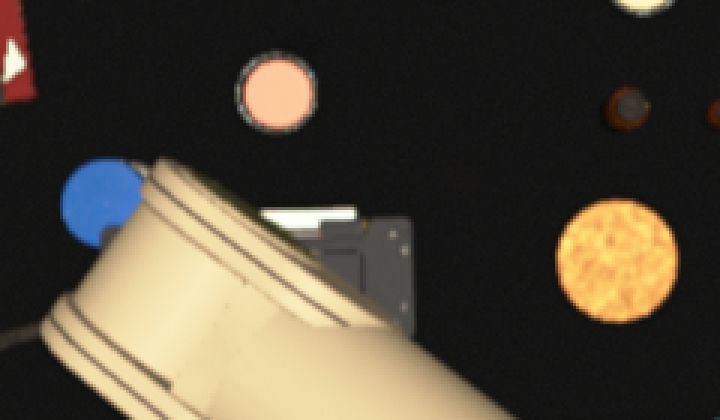

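Emit:
arm_command:
  targets:
    - [100,15,0,-1.6,0,0,0]
    - [100,35,0,-1.6,0,0,0]
    - [100,55,0,-1.6,0,0,0]
    - [100,70,0,-1.6,0,0,0]
    - [100,80,0,-1.6,0,0,0]
    - [100,85,0,-1.6,0,0,0]
    - [100,88,0,-1.6,0,0,0]
    - [100,88,0,-1.6,0,0,0]

```text
time: 7.15
ee_pos: [0.4636, 0.3217, 0.0377]
eef_rot: [0.5, 0.5, -0.499, 0.501]
ft_force: [-0.4, -0.2, -0.9]
width: 0.0636
```

Emit:
arm_command:
  targets:
    - [100,1,0,0,0,0,0]
    - [100,2,0,0,0,0,0]
    - [100,3,0,0,0,0,0]
    - [100,3,0,0,0,0,0]

```text
time: 7.55
ee_pos: [0.4635, 0.3215, 0.0346]
eef_rot: [0.5, 0.5, -0.5, 0.5]
ft_force: [-0.7, 0.5, -1.0]
width: 0.0633
```

Emit:
arm_command:
  targets:
    - [100,0.5,0,0,0,0,0]
    - [100,1,0,0,0,0,0]
    - [100,1.5,0,0,0,0,0]
    - [100,1.5,0,0,0,0,0]

```text
time: 7.95
ee_pos: [0.4642, 0.3214, 0.0338]
eef_rot: [0.5, 0.5, -0.499, 0.501]
ft_force: [-0.7, -2.8, 7.3]
width: 0.0637
```

Contact (7 N). Release and rise.

Emit:
arm_command:
  targets:
    - [60,-0.5,0,0,0,0,0]
    - [40,-0.5,0,0,0,0,0]
    - [20,-0.5,0,0,0,0,0]
    - [0,-0.5,0,0,0,0,0]
    - [0,-0.5,0,0,0,0,0]
    - [0,-0.5,0,0,0,0,0]
    - [0,-0.5,0,0,0,0,0]

```text
time: 8.65
ee_pos: [0.4634, 0.3215, 0.0335]
eef_rot: [0.5, 0.5, -0.5, 0.5]
ft_force: [-0.1, 0.7, -1.3]
width: 0.0871
```

Emit:
arm_command:
  targets:
    - [0,-10,0,0,0,0,0]
    - [0,-30,0,0,0,0,0]
    - [0,-60,0,0,0,0,0]
    - [0,-90,0,0,0,0,0]
    - [0,-115,0,0,0,0,0]
    - [0,-125,0,0,0,0,0]
    - [0,-125,0,0,0,0,0]

```text
time: 9.35
ee_pos: [0.464, 0.322, 0.16]
eef_rot: [0.5, 0.5, -0.499, 0.501]
ft_force: [-0.6, 0.5, 0.2]
width: 0.0874
```

```bash
python3 -c "
from h import *
go(.5161,.4432,.16);print(read_state()['ee_pos'])
cv2.imwrite('pics/side4.png',camera('side')[130:380,160:420,::-1].repeat(2,0).repeat(2,1))"
```

```text
shift [   0.3   52.3 -121.2] turn [ 0.002 -0.001 -0.002] len 132.0 t 9.35 w 0.0873756162387215
[0.46403911 0.32196058 0.16001375]
```

View pics/side4.png

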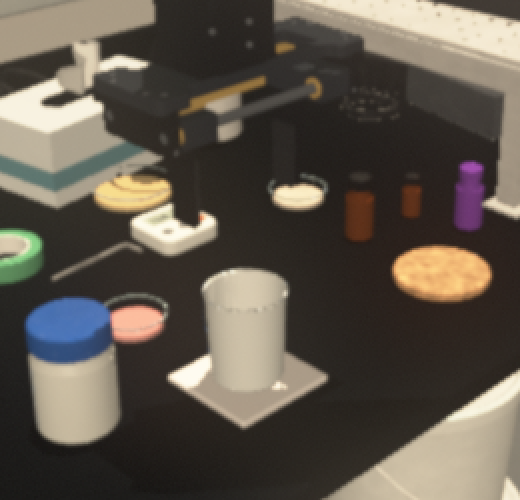

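Emit:
arm_command:
  targets:
    - [0,0,13,-30,0,0,0]
    - [0,0,26,-60,0,0,0]
    - [0,0,39,-90,0,0,0]
    - [0,0,50,-115,0,0,0]
    - [0,0,52.5,-121,0,0,0]
    - [0,0,52.5,-121,0,0,0]
    - [0,0,52.5,-121,0,0,0]
    - [0,0,52.5,-121,0,0,0]

```text
time: 10.2
ee_pos: [0.5159, 0.4413, 0.1583]
eef_rot: [0.5, 0.5, -0.5, 0.5]
ft_force: [-0.2, 0.2, -0.1]
width: 0.087
```

```bash
python3 -c "
from h import *
go(.5161,.4432,.033);print(read_state()['ee_pos'])"
```

```text
shift [125.3   0.2  -2. ] turn [ 0.001  0.001 -0.   ] len 125.0 t 10.2 w 0.08703950929136257
[0.51588391 0.44128041 0.15827991]
```

Emit:
arm_command:
  targets:
    - [0,20,0,-1,0,0,0]
    - [0,45,0,-1,0,0,0]
    - [0,65,0,-1,0,0,0]
    - [0,85,0,-1,0,0,0]
    - [0,105,0,-1,0,0,0]
    - [0,118,0,-1,0,0,0]
    - [0,125,0,-1,0,0,0]
    - [0,125,0,-1,0,0,0]

```text
time: 11.0
ee_pos: [0.5156, 0.443, 0.033]
eef_rot: [0.499, 0.5, -0.5, 0.5]
ft_force: [0.2, 0.3, 0.6]
width: 0.087
```

Emit:
arm_command:
  targets:
    - [100,0,0,0,0,0,0]
    - [100,0,0,0,0,0,0]
    - [100,0,0,0,0,0,0]
    - [100,0,0,0,0,0,0]
    - [100,0,0,0,0,0,0]
    - [100,0,0,0,0,0,0]
    - [100,0,0,0,0,0,0]
  newtons: 20

```text
time: 11.7
ee_pos: [0.516, 0.4434, 0.0339]
eef_rot: [0.5, 0.5, -0.5, 0.501]
ft_force: [-0.8, -2.5, 5.4]
width: 0.0604
```

Emit:
arm_command:
  targets:
    - [100,-3,0,0,0,0,0]
    - [100,-15,0,0,0,0,0]
    - [100,-40,0,0,0,0,0]
    - [100,-70,0,0,0,0,0]
    - [100,-100,0,0,0,0,0]
    - [100,-125,0,0,0,0,0]
    - [100,-138,0,0,0,0,0]
    - [100,-140,0,0,0,0,0]
    - [100,-140,0,0,0,0,0]

```text
time: 12.6
ee_pos: [0.5155, 0.4434, 0.1728]
eef_rot: [0.499, 0.5, -0.5, 0.501]
ft_force: [-0.9, -0.2, -3.2]
width: 0.0606
```

```bash
python3 -c "
from h import *
go(.4638,.0808,.17);print(read_state()['ee_pos'])
cv2.imwrite('pics/side5.png',camera('side')[130:380,160:420,::-1].repeat(2,0).repeat(2,1))"
```

```text
shift [  3.1 -52.4 362.5] turn [0.002 0.001 0.   ] len 366.0 t 12.6 w 0.06059474234487406
[0.51549947 0.44340252 0.17280081]
```

View pics/side5.png

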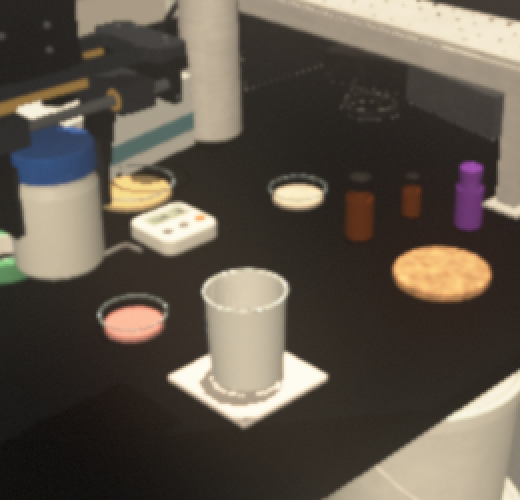

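Emit:
arm_command:
  targets:
    - [100,0,-2,12,0,0,0]
    - [100,0,-5,35,0,0,0]
    - [100,0,-10,70,0,0,0]
    - [100,0,-15,105,0,0,0]
    - [100,0,-20,140,0,0,0]
    - [100,0,-26,180,0,0,0]
    - [100,0,-32,220,0,0,0]
    - [100,0,-37,255,0,0,0]
    - [100,0,-42,290,0,0,0]
    - [100,0,-46,320,0,0,0]

```text
time: 13.65
ee_pos: [0.469, 0.1205, 0.1726]
eef_rot: [-0.499, -0.5, 0.501, -0.5]
ft_force: [0.3, -0.3, -3.0]
width: 0.0606
```

Emit:
arm_command:
  targets:
    - [100,0,-3,22,0,0,0]
    - [100,0,-6,38,0,0,0]
    - [100,0,-6,42,0,0,0]
    - [100,0,-6,42,0,0,0]
    - [100,0,-6,42,0,0,0]

```text
time: 14.15
ee_pos: [0.4642, 0.0823, 0.1733]
eef_rot: [0.499, 0.501, -0.499, 0.501]
ft_force: [0.4, 0.5, -1.7]
width: 0.0611
```

```bash
python3 -c "
from h import *
go(.4638,.0808,.045);print(read_state()['ee_pos'])"
```

```text
shift [128.3  -0.4   1.5] turn [ 0.003 -0.     0.   ] len 128.0 t 14.15 w 0.06110209210030967
[0.46418419 0.08231342 0.17330715]
```

Emit:
arm_command:
  targets:
    - [100,15,0,1,0,0,0]
    - [100,40,0,1,0,0,0]
    - [100,65,0,1,0,0,0]
    - [100,90,0,1,0,0,0]
    - [100,108,0,1,0,0,0]
    - [100,118,0,1,0,0,0]
    - [100,123,0,1,0,0,0]
    - [100,126,0,1,0,0,0]
    - [100,126,0,1,0,0,0]

```text
time: 15.05
ee_pos: [0.4647, 0.0808, 0.0479]
eef_rot: [0.5, 0.5, -0.499, 0.501]
ft_force: [-0.6, 0.6, -1.6]
width: 0.0606
```

Emit:
arm_command:
  targets:
    - [100,1,0,0,0,0,0]
    - [100,2,0,0,0,0,0]
    - [100,2,0,0,0,0,0]

```text
time: 15.35
ee_pos: [0.4645, 0.0805, 0.0457]
eef_rot: [0.5, 0.5, -0.499, 0.501]
ft_force: [-0.4, -0.2, -2.6]
width: 0.0604
```

Emit:
arm_command:
  targets:
    - [100,1,0,0,0,0,0]
    - [100,2,0,0,0,0,0]
    - [100,2,0,0,0,0,0]

```text
time: 15.65
ee_pos: [0.4646, 0.0805, 0.0439]
eef_rot: [0.5, 0.5, -0.5, 0.501]
ft_force: [-1.2, -0.7, 1.9]
width: 0.0605
```

Touching. Release, rise.

Emit:
arm_command:
  targets:
    - [60,0,0,0,0,0,0]
    - [40,0,0,0,0,0,0]
    - [20,0,0,0,0,0,0]
    - [0,0,0,0,0,0,0]
    - [0,0,0,0,0,0,0]
    - [0,0,0,0,0,0,0]

```text
time: 16.25
ee_pos: [0.4644, 0.0805, 0.0435]
eef_rot: [0.5, 0.5, -0.5, 0.5]
ft_force: [0.4, 0.1, 0.8]
width: 0.0859
```

Emit:
arm_command:
  targets:
    - [0,-10,0,0,0,0,0]
    - [0,-30,0,0,0,0,0]
    - [0,-60,0,0,0,0,0]
    - [0,-90,0,0,0,0,0]
    - [0,-115,0,0,0,0,0]
    - [0,-125,0,0,0,0,0]
    - [0,-125,0,0,0,0,0]

```text
time: 16.95
ee_pos: [0.4651, 0.0807, 0.1699]
eef_rot: [0.5, 0.5, -0.499, 0.501]
ft_force: [-0.3, 0.1, -0.4]
width: 0.0872
```

```bash
python3 -c "
from h import *
go(.5757,.0738,.13);print(read_state()['ee_pos'])
cv2.imwrite('pics/side6.png',camera('side')[130:380,210:470,::-1].repeat(2,0).repeat(2,1))"
```

```text
shift [ 40.2 110.4   7. ] turn [ 0.002  0.    -0.003] len 118.0 t 16.95 w 0.08722607878801152
[0.46513188 0.08065172 0.16993311]
```

View pics/side6.png

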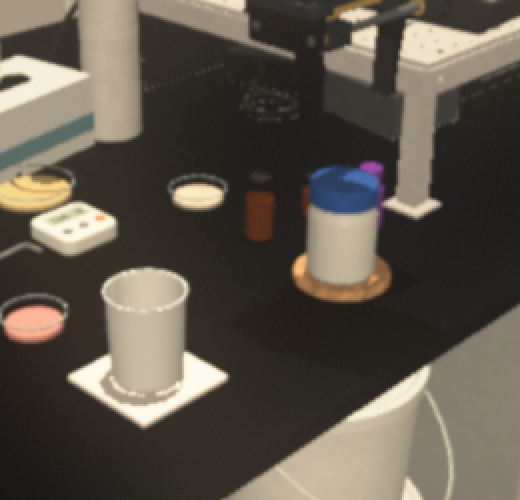

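Emit:
arm_command:
  targets:
    - [100,0,25,2,0,0,0]
    - [100,0,55,4,0,0,0]
    - [100,0,85,6,0,0,0]
    - [100,0,105,7,0,0,0]
    - [100,20,110,7,0,0,0]
    - [100,35,110,7,0,0,0]
    - [100,40,110,7,0,0,0]
    - [100,40,110,7,0,0,0]

```text
time: 17.8
ee_pos: [0.573, 0.0737, 0.1271]
eef_rot: [0.499, 0.501, -0.5, 0.5]
ft_force: [0.4, -0.3, 0.3]
width: 0.0534
```

```bash
python3 -c "
from h import *
go(.5757,.0738,.018);print(read_state()['ee_pos'])
cv2.imwrite('pics/side7.png',camera('side')[130:330,270:470,::-1].repeat(3,0).repeat(3,1))"
```

```text
shift [109.1   3.   -0.2] turn [0.002 0.    0.003] len 109.0 t 17.8 w 0.05338403039769103
[0.57301046 0.07368422 0.12710533]
```

View pics/side7.png

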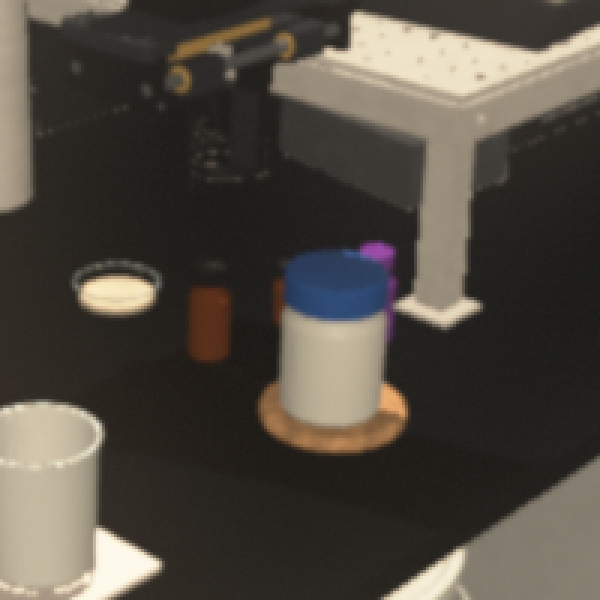

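Emit:
arm_command:
  targets:
    - [100,15,2.5,0,0,0,0]
    - [100,35,2.5,0,0,0,0]
    - [100,60,2.5,0,0,0,0]
    - [100,80,2.5,0,0,0,0]
    - [100,95,2.5,0,0,0,0]
    - [100,105,2.5,0,0,0,0]
    - [100,109,2.5,0,0,0,0]
    - [100,109,2.5,0,0,0,0]

```text
time: 18.65
ee_pos: [0.577, 0.0738, 0.0195]
eef_rot: [0.5, 0.5, -0.5, 0.5]
ft_force: [0.1, 0.5, 1.0]
width: 0.0529
```

Emit:
arm_command:
  targets:
    - [130,0,0,0,0,0,0]
    - [150,0,0,0,0,0,0]
    - [170,0,0,0,0,0,0]
    - [190,0,0,0,0,0,0]
    - [200,0,0,0,0,0,0]
    - [200,0,0,0,0,0,0]
    - [200,0,0,0,0,0,0]
  newtons: 10

```text
time: 19.35
ee_pos: [0.5772, 0.0736, 0.0198]
eef_rot: [0.5, 0.5, -0.499, 0.501]
ft_force: [-0.1, -0.4, 2.3]
width: 0.0271
```

Emit:
arm_command:
  targets:
    - [200,-3,0,0,0,0,0]
    - [200,-15,0,0,0,0,0]
    - [200,-35,0,0,0,0,0]
    - [200,-60,0,0,0,0,0]
    - [200,-85,0,0,0,0,0]
    - [200,-110,0,0,0,0,0]
    - [200,-120,0,0,0,0,0]
    - [200,-120,0,0,0,0,0]

```text
time: 20.15
ee_pos: [0.5777, 0.0739, 0.1412]
eef_rot: [0.5, 0.5, -0.499, 0.501]
ft_force: [-0.5, -0.2, -0.8]
width: 0.0272
```

```bash
python3 -c "
from h import *
go(.4636,.2007,.138);print(read_state()['ee_pos'])
cv2.imwrite('pics/side8.png',camera('side')[80:330,250:510,::-1].repeat(2,0).repeat(2,1))"
```

```text
shift [   2.9 -113.8 -127. ] turn [ 0.002 -0.    -0.003] len 171.0 t 20.15 w 0.027243693221435914
[0.5776737  0.07391565 0.1411975 ]
```

View pics/side8.png

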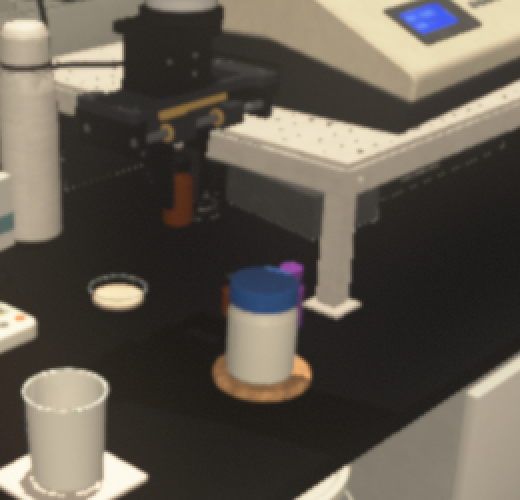

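```bash
python3 -c "
from h import *
print(read_state()['joint_positions'].round(2))
go(.465,.2007,.138,90);go(.465,.2007,.138,-90)"
```

```text
[ 0.2   0.34 -0.49  1.66  0.17  1.18 -1.9 ]
shift [   1.5 -111.7 -127.2] turn [-1.569e+00  1.000e-03 -0.000e+00] len 169.0 t 20.2 w 0.026851501625454792
shift [   1.5 -111.7 -127.2] turn [ 1.573e+00 -0.000e+00 -1.000e-03] len 169.0 t 20.2 w 0.026851501625454792
```

Emit:
arm_command:
  targets:
    - [200,0,-5,-15,-0.07,0,0]
    - [200,0,-15,-35,-0.2,0,0]
    - [200,0,-25,-60,-0.34,0,0]
    - [200,0,-40,-80,-0.48,0,0]
    - [200,0,-55,-97,-0.62,0,0]
    - [200,0,-70,-110,-0.76,0,0]
    - [200,0,-85,-120,-0.9,0,0]
    - [200,0,-98,-127,-1.04,0,0]
    - [200,0,-108,-127,-1.18,0,0]
    - [200,0,-112,-127,-1.3,0,0]

```text
time: 21.2
ee_pos: [0.4629, 0.2005, 0.138]
eef_rot: [0.092, 0.702, -0.093, 0.7]
ft_force: [0.4, -0.1, -0.5]
width: 0.0269
```

Emit:
arm_command:
  targets:
    - [200,0,0,0,-0.13,0,0]
    - [200,0,0,0,-0.22,0,0]
    - [200,0,0,0,-0.27,0,0]
    - [200,0,0,0,-0.27,0,0]
    - [200,0,0,0,-0.27,0,0]

```text
time: 21.7
ee_pos: [0.4642, 0.2003, 0.1386]
eef_rot: [0.0, 0.708, -0.0, 0.707]
ft_force: [-0.1, 0.4, -0.1]
width: 0.0269
```

```bash
python3 -c "
from h import *
print(read_state()['joint_positions'].round(2))
go(.4636,.2007,.0195,90)
cv2.imwrite('pics/side9.png',camera('side')[80:330,250:510,::-1].repeat(2,0).repeat(2,1))"
```

```text
[ 0.24  0.23 -0.81  1.84  0.18  1.15 -0.64]
shift [119.1   0.4  -0.4] turn [-0.001 -0.002  0.   ] len 119.0 t 21.7 w 0.026869056020917974
```

View pics/side9.png

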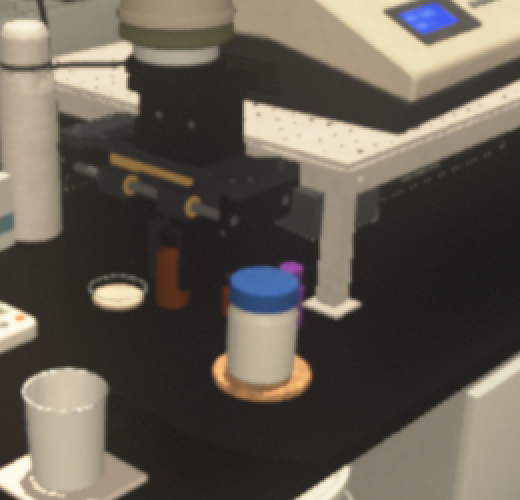

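Emit:
arm_command:
  targets:
    - [200,15,1,0,0,0,0]
    - [200,40,1,0,0,0,0]
    - [200,65,1,0,0,0,0]
    - [200,85,1,0,0,0,0]
    - [200,100,1,0,0,0,0]
    - [200,110,1,0,0,0,0]
    - [200,115,1,0,0,0,0]
    - [200,117,1,0,0,0,0]
    - [200,117,1,0,0,0,0]

```text
time: 22.65
ee_pos: [0.4649, 0.2016, 0.0228]
eef_rot: [-0.0, 0.707, 0.0, 0.707]
ft_force: [0.2, 0.7, 0.4]
width: 0.0269
```

Emit:
arm_command:
  targets:
    - [200,1,0,0,0,0,0]
    - [200,1.5,0,0,0,0,0]
    - [200,1.5,0,0,0,0,0]

```text
time: 22.95
ee_pos: [0.4649, 0.2015, 0.0213]
eef_rot: [-0.0, 0.707, 0.0, 0.707]
ft_force: [0.8, -0.2, -0.2]
width: 0.0269
```

Emit:
arm_command:
  targets:
    - [200,1,0,0,0,0,0]
    - [200,2,0,0,0,0,0]
    - [200,2,0,0,0,0,0]

```text
time: 23.25
ee_pos: [0.4652, 0.2017, 0.0195]
eef_rot: [-0.0, 0.707, 0.0, 0.707]
ft_force: [-0.3, -0.6, 4.8]
width: 0.027
```

Contact. Release to partially open, rise.

Emit:
arm_command:
  targets:
    - [185,0,0,0,0,0,0]
    - [170,0,0,0,0,0,0]
    - [150,0,0,0,0,0,0]
    - [120,0,0,0,0,0,0]
    - [90,0,0,0,0,0,0]
    - [90,0,0,0,0,0,0]
    - [90,0,0,0,0,0,0]

```text
time: 23.95
ee_pos: [0.4646, 0.2015, 0.019]
eef_rot: [-0.0, 0.707, 0.0, 0.707]
ft_force: [0.0, 0.5, 0.2]
width: 0.0541
```

Emit:
arm_command:
  targets:
    - [90,-10,0,0,0,0,0]
    - [90,-30,0,0,0,0,0]
    - [90,-60,0,0,0,0,0]
    - [90,-90,0,0,0,0,0]
    - [90,-115,0,0,0,0,0]
    - [0,-130,0,0,0,0,0]
    - [0,-130,0,0,0,0,0]

```text
time: 24.65
ee_pos: [0.4657, 0.202, 0.1511]
eef_rot: [-0.0, 0.706, 0.001, 0.708]
ft_force: [0.1, 0.7, -0.9]
width: 0.0658
```

```bash
python3 -c "
from h import *
go(.6793,.0549,.13,90)
cv2.imwrite('pics/side10.png',camera('side')[80:330,250:510,::-1].repeat(2,0).repeat(2,1))"
```

```text
shift [  21.8 -147.3  213.4] turn [ 0.001  0.003 -0.001] len 260.0 t 24.65 w 0.06582251285700733
```

View pics/side10.png

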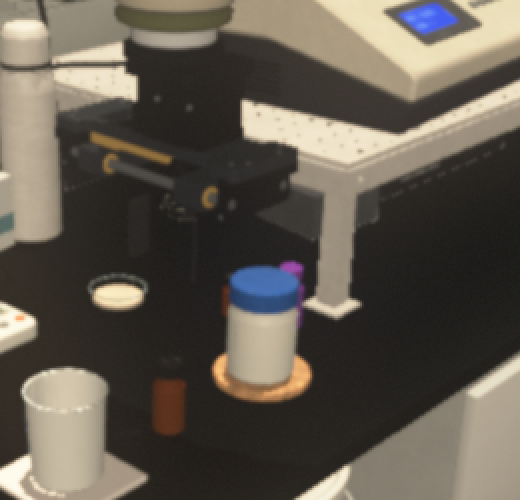

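Run:
```python
from h import *
print("bottle base",onz("side",266,197,0), "top view px",proj("top",onz("side",266,197,0)))
for u in (100,300,500):
    o,d=ray("side",u,0); 
    for X in(.75,.85): print(u,X,(o+d*(X-o[0])/d[0]).round(3))
for h in (.3,.4,.5,.6,.7): print(h,onz("top",400,80,h).round(3))
```

```text
bottle base [0.87397673 0.00754257 0.        ] top view px [381.47836811 107.44374256]
100 0.75 [0.75  0.406 0.461]
100 0.85 [0.85  0.357 0.453]
300 0.75 [0.75  0.007 0.44 ]
300 0.85 [ 0.85  -0.087  0.429]
500 0.75 [ 0.75  -0.741  0.4  ]
500 0.85 [ 0.85  -0.92   0.384]
0.3 [0.833 0.017 0.3  ]
0.4 [0.798 0.035 0.4  ]
0.5 [0.763 0.053 0.5  ]
0.6 [0.728 0.071 0.6  ]
0.7 [0.693 0.089 0.7  ]
```

Run:
```python
import cv2
from h import *
cv2.imwrite("pics/top10.png",cv2.resize(camera("top")[:,:,::-1],None,fx=1.25,fy=1.25))
cv2.imwrite("pics/side0c.png",cv2.resize(cv2.imread("pics/side0.png")[:260,:400],None,fx=2,fy=2,interpolation=cv2.INTER_CUBIC))
```

```text
(no output)
```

View pics/top10.png

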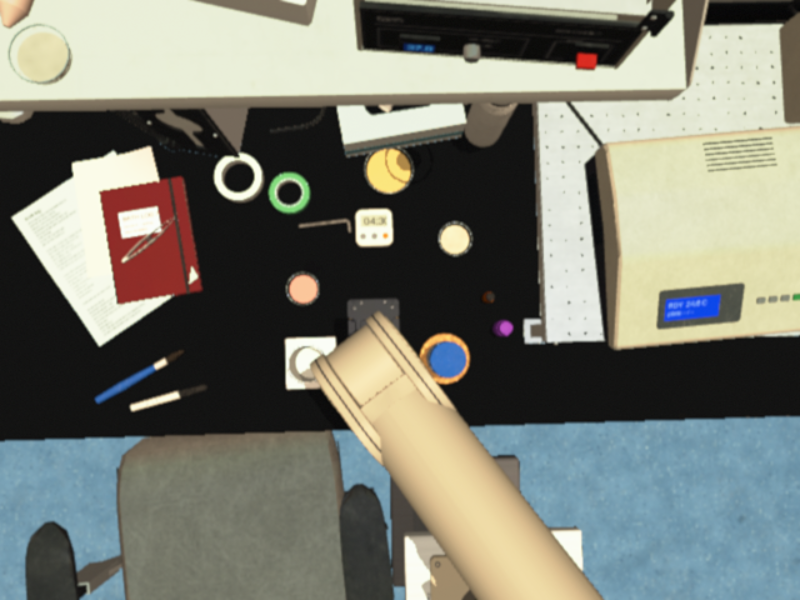

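View pics/side0c.png

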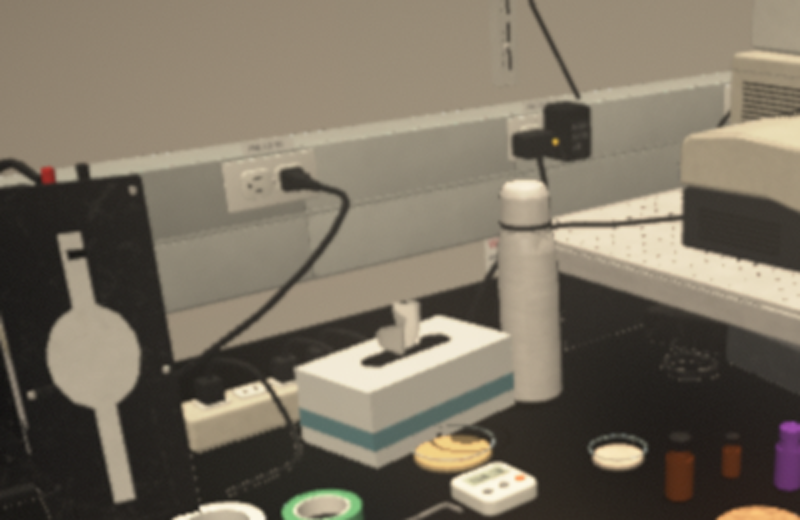

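Emit:
arm_command:
  targets:
    - [0,0,-10,15,0,0,0]
    - [0,5,-30,40,0,0,0]
    - [0,10,-50,70,0,0,0]
    - [0,20,-70,100,0,0,0]
    - [0,30,-90,130,0,0,0]
    - [0,40,-110,160,0,0,0]
    - [0,50,-130,185,0,0,0]
    - [0,55,-142,205,0,0,0]
    - [0,60,-147,212,0,0,0]
    - [0,60,-147,212,0,0,0]

```text
time: 25.75
ee_pos: [0.6764, 0.0534, 0.0865]
eef_rot: [0.0, 0.708, -0.0, 0.706]
ft_force: [0.2, 0.1, 0.2]
width: 0.0873
```

```bash
python3 -c "
from h import *
go(.6793,.0549,.004,90);print(read_state()['ee_pos'])
cv2.imwrite('pics/side11.png',camera('side')[80:280,210:450,::-1].repeat(3,0).repeat(3,1))"
```

```text
shift [82.5  1.5  3.1] turn [-0.    -0.003  0.   ] len 83.0 t 25.75 w 0.08732651354111863
[0.67640929 0.05343571 0.08652097]
```

View pics/side11.png

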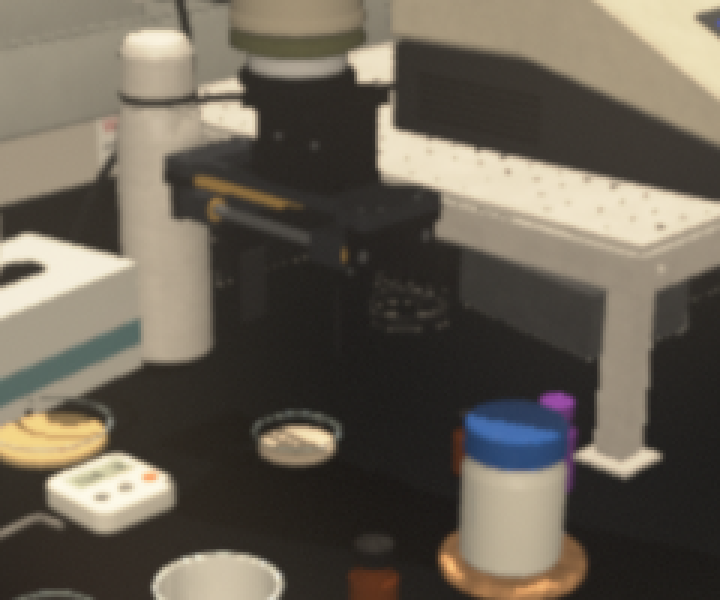

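Emit:
arm_command:
  targets:
    - [0,15,1,2.5,0,0,0]
    - [0,35,1,2.5,0,0,0]
    - [0,55,1,2.5,0,0,0]
    - [0,68,1,2.5,0,0,0]
    - [0,75,1,2.5,0,0,0]
    - [0,79,1,2.5,0,0,0]
    - [0,79,1,2.5,0,0,0]

```text
time: 26.5
ee_pos: [0.6793, 0.0559, 0.0101]
eef_rot: [-0.0, 0.707, 0.0, 0.707]
ft_force: [0.0, 0.1, -0.8]
width: 0.0871
```

```bash
python3 -c "
from h import *
go(.6793,.0549,.004,90);print(read_state()['ee_pos'])
cv2.imwrite('pics/side12.png',camera('side')[120:280,240:400,::-1].repeat(4,0).repeat(4,1)[:600])"
```

```text
shift [ 6.1 -1.   0. ] turn [0.001 0.    0.   ] len 6.0 t 26.5 w 0.08712579162856045
[0.6792881  0.05592297 0.010093  ]
```

View pics/side12.png

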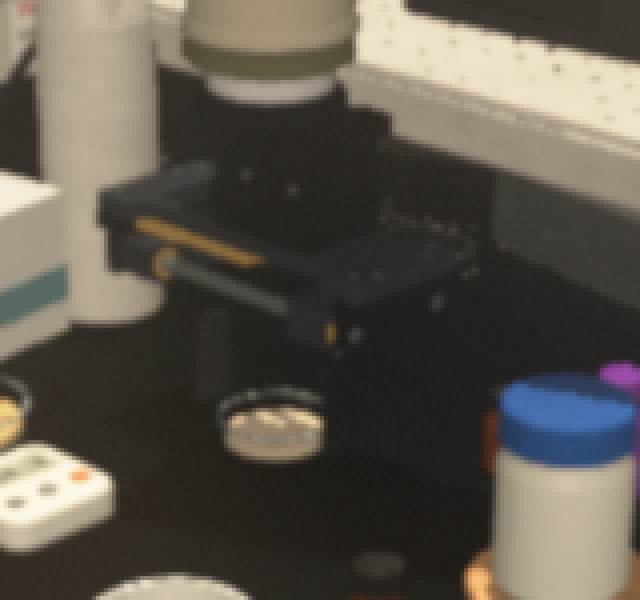

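Emit:
arm_command:
  targets:
    - [0,3,-0.5,0,0,0,0]
    - [0,5.5,-0.5,0,0,0,0]
    - [0,5.5,-0.5,0,0,0,0]

```text
time: 26.85
ee_pos: [0.6792, 0.0551, 0.0043]
eef_rot: [-0.0, 0.707, 0.0, 0.707]
ft_force: [0.2, 0.1, 0.5]
width: 0.0872
```

Emit:
arm_command:
  targets:
    - [40,0,0,0,0,0,0]
    - [60,0,0,0,0,0,0]
    - [80,0,0,0,0,0,0]
    - [100,0,0,0,0,0,0]
    - [110,0,0,0,0,0,0]
    - [110,0,0,0,0,0,0]
    - [110,0,0,0,0,0,0]
  newtons: 10

```text
time: 27.55
ee_pos: [0.6794, 0.0552, 0.0046]
eef_rot: [-0.0, 0.707, 0.0, 0.707]
ft_force: [-0.5, -0.2, 0.2]
width: 0.0586
```

Emit:
arm_command:
  targets:
    - [110,-2,0,0,0,0,0]
    - [110,-10,0,0,0,0,0]
    - [110,-25,0,0,0,0,0]
    - [110,-45,0,0,0,0,0]
    - [110,-60,0,0,0,0,0]
    - [110,-70,0,0,0,0,0]
    - [110,-70,0,0,0,0,0]

```text
time: 28.25
ee_pos: [0.6803, 0.0554, 0.0767]
eef_rot: [-0.0, 0.706, 0.0, 0.708]
ft_force: [1.0, -0.2, 0.6]
width: 0.0589
```

```bash
python3 -c "
from h import *
go(.583,.2009,.075,90);print(read_state()['ee_pos'])
cv2.imwrite('pics/side13.png',camera('side')[100:260,240:400,::-1].repeat(4,0).repeat(4,1)[:600])"
```

```text
shift [  1.4 145.6 -97.2] turn [ 0.001  0.003 -0.   ] len 175.0 t 28.25 w 0.058943039095717034
[0.68027683 0.05537908 0.07666947]
```

View pics/side13.png

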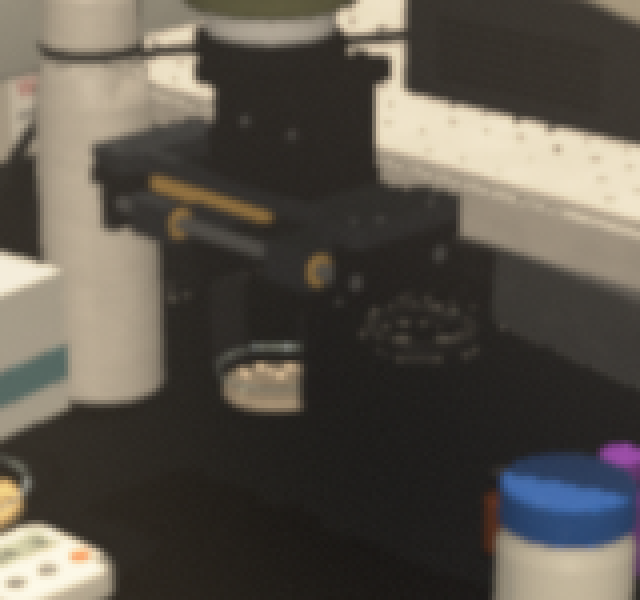

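Emit:
arm_command:
  targets:
    - [110,0,15,-10,0,0,0]
    - [110,0,40,-27,0,0,0]
    - [110,0,70,-47,0,0,0]
    - [110,0,100,-67,0,0,0]
    - [110,0,125,-83,0,0,0]
    - [110,0,140,-94,0,0,0]
    - [110,0,145.5,-97,0,0,0]
    - [110,0,145.5,-97,0,0,0]
    - [110,0,145.5,-97,0,0,0]

```text
time: 29.2
ee_pos: [0.583, 0.199, 0.0742]
eef_rot: [0.0, 0.707, -0.001, 0.707]
ft_force: [-0.2, 0.3, 0.7]
width: 0.059
```

```bash
python3 -c "
from h import *
go(.583,.2009,.0045,90);print(read_state()['ee_pos'])
cv2.imwrite('pics/side14.png',camera('side')[180:340,200:400,::-1].repeat(3,0).repeat(3,1)[:600])"
```

```text
shift [69.7  2.  -0. ] turn [-0.001  0.     0.001] len 70.0 t 29.2 w 0.0589598036852583
[0.58302052 0.19896022 0.07423623]
```

View pics/side14.png

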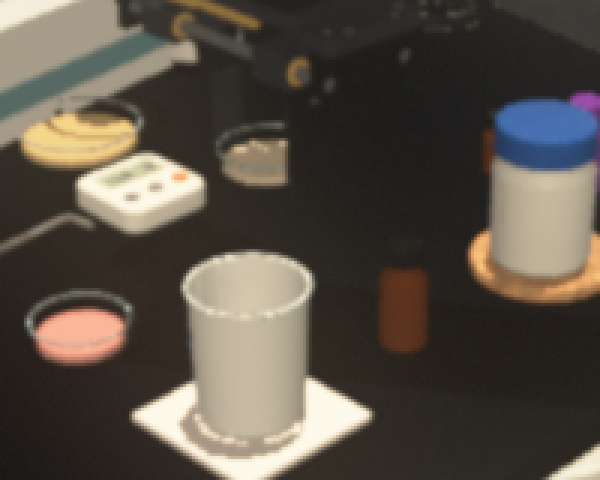

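Emit:
arm_command:
  targets:
    - [110,10,1,0,0,0,0]
    - [110,25,1,0,0,0,0]
    - [110,40,1,0,0,0,0]
    - [110,54,1,0,0,0,0]
    - [110,62,1,0,0,0,0]
    - [110,66,1,0,0,0,0]
    - [110,68,1,0,0,0,0]
    - [110,68,1,0,0,0,0]

```text
time: 30.05
ee_pos: [0.5823, 0.2017, 0.0067]
eef_rot: [-0.0, 0.707, 0.0, 0.707]
ft_force: [0.0, 0.2, -0.1]
width: 0.0588
```

Emit:
arm_command:
  targets:
    - [110,1,0,0,0,0,0]
    - [110,2,0,0,0,0,0]
    - [110,2,0,0,0,0,0]

```text
time: 30.35
ee_pos: [0.5823, 0.2016, 0.0047]
eef_rot: [-0.0, 0.707, 0.0, 0.707]
ft_force: [0.5, 0.1, -0.9]
width: 0.0587
```

Emit:
arm_command:
  targets:
    - [110,0.5,0,0,0,0,0]
    - [110,1,0,0,0,0,0]
    - [110,1,0,0,0,0,0]

```text
time: 30.65
ee_pos: [0.5823, 0.2016, 0.0045]
eef_rot: [-0.0, 0.707, 0.0, 0.707]
ft_force: [-3.0, -1.5, 7.8]
width: 0.0589
```

Contact; release, rise.

Emit:
arm_command:
  targets:
    - [70,0,0,0,0,0,0]
    - [50,0,0,0,0,0,0]
    - [25,0,0,0,0,0,0]
    - [0,0,0,0,0,0,0]
    - [0,0,0,0,0,0,0]
    - [0,0,0,0,0,0,0]

```text
time: 31.25
ee_pos: [0.5821, 0.2016, 0.0035]
eef_rot: [-0.0, 0.707, 0.0, 0.707]
ft_force: [-0.4, -0.6, 0.2]
width: 0.0857
```

Emit:
arm_command:
  targets:
    - [0,-5,0,0,0,0,0]
    - [0,-20,0,0,0,0,0]
    - [0,-45,0,0,0,0,0]
    - [0,-75,0,0,0,0,0]
    - [0,-105,0,0,0,0,0]
    - [0,-120,0,0,0,0,0]
    - [0,-120,0,0,0,0,0]

```text
time: 31.95
ee_pos: [0.5834, 0.2023, 0.1264]
eef_rot: [0.0, 0.706, 0.001, 0.709]
ft_force: [-0.0, -0.2, -0.4]
width: 0.0871
```

```bash
python3 -c "
from h import *
go(.5954,.3311,.12,90);print(read_state()['ee_pos'],read_state()['joint_positions'].round(2))
cv2.imwrite('pics/side15.png',camera('side')[180:340,200:400,::-1].repeat(3,0).repeat(3,1)[:600])"
```

```text
shift [  6.6 128.8  12.1] turn [ 0.001  0.004 -0.001] len 130.0 t 31.95 w 0.08712436250814808
[0.58340184 0.20226942 0.12641075] [ 0.14  0.48 -0.72  1.57  0.33  1.21 -0.64]
```

View pics/side15.png

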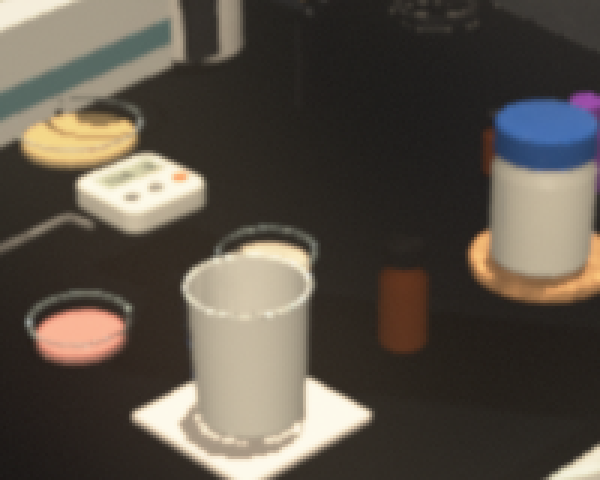

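Emit:
arm_command:
  targets:
    - [0,0,10,1,0.1,0,0]
    - [0,0,30,3,0.24,0,0]
    - [0,0,55,5,0.38,0,0]
    - [0,0,80,7,0.52,0,0]
    - [0,0,100,9,0.66,0,0]
    - [0,0,115,11,0.8,0,0]
    - [0,0,125,12,0.94,0,0]
    - [0,0,129,12,1.08,0,0]
    - [0,0,129,12,1.22,0,0]
    - [0,0,129,12,1.35,0,0]

```text
time: 33.0
ee_pos: [0.5931, 0.3303, 0.1212]
eef_rot: [0.442, 0.551, -0.444, 0.551]
ft_force: [-0.5, -0.3, 0.2]
width: 0.0871
```

Emit:
arm_command:
  targets:
    - [0,0,0,0,0.12,0,0]
    - [0,0,0,0,0.2,0,0]
    - [0,0,0,0,0.22,0,0]
    - [0,0,0,0,0.22,0,0]

```text
time: 33.4
ee_pos: [0.5935, 0.3303, 0.1222]
eef_rot: [0.498, 0.501, -0.5, 0.501]
ft_force: [-0.1, -0.1, 0.1]
width: 0.0869
```

```bash
python3 -c "
from h import *
go(.5954,.3311,.0045,0);print(read_state()['ee_pos'],read_state()['joint_positions'].round(2))"
```

```text
shift [117.7   2.   -1. ] turn [0.003 0.001 0.001] len 118.0 t 33.4 w 0.08689411812810763
[0.59353242 0.33026904 0.12217977] [-0.28  0.55 -0.43  1.4   0.23  1.24 -2.29]
```

Emit:
arm_command:
  targets:
    - [0,20,1.5,0,0,0,0]
    - [0,45,1.5,0,0,0,0]
    - [0,70,1.5,0,0,0,0]
    - [0,90,1.5,0,0,0,0]
    - [0,105,1.5,0,0,0,0]
    - [0,112,1.5,0,0,0,0]
    - [0,115,1.5,0,0,0,0]
    - [0,115,1.5,0,0,0,0]

```text
time: 34.2
ee_pos: [0.5958, 0.3308, 0.0088]
eef_rot: [0.5, 0.5, -0.499, 0.501]
ft_force: [0.4, 0.4, 0.2]
width: 0.0872
```

```bash
python3 -c "
from h import *
go(.5954,.3311,.0045,0);print(read_state()['ee_pos'])
cv2.imwrite('pics/side16.png',camera('side')[180:380,130:370,::-1].repeat(3,0).repeat(3,1)[:600])"
```

```text
shift [ 4.3 -0.4 -0.3] turn [ 0.002 -0.    -0.   ] len 4.0 t 34.2 w 0.08723881676287694
[0.59577067 0.33076618 0.00884646]
```

View pics/side16.png

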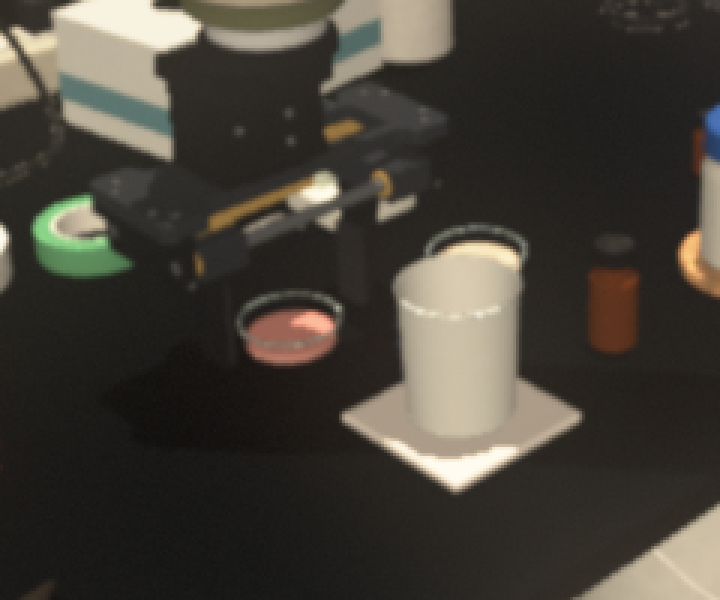

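Emit:
arm_command:
  targets:
    - [0,2,0,0,0,0,0]
    - [0,4,0,0,0,0,0]
    - [0,4,0,0,0,0,0]

```text
time: 34.55
ee_pos: [0.5955, 0.3306, 0.0045]
eef_rot: [0.5, 0.5, -0.5, 0.501]
ft_force: [0.0, -0.6, 0.0]
width: 0.0868
```

Emit:
arm_command:
  targets:
    - [40,0,0,0,0,0,0]
    - [60,0,0,0,0,0,0]
    - [80,0,0,0,0,0,0]
    - [100,0,0,0,0,0,0]
    - [110,0,0,0,0,0,0]
    - [110,0,0,0,0,0,0]
    - [110,0,0,0,0,0,0]
  newtons: 10

```text
time: 35.25
ee_pos: [0.5955, 0.3306, 0.0046]
eef_rot: [0.5, 0.5, -0.5, 0.5]
ft_force: [-0.4, -0.3, 1.3]
width: 0.0566
```

Emit:
arm_command:
  targets:
    - [110,-2,0,0,0,0,0]
    - [110,-10,0,0,0,0,0]
    - [110,-25,0,0,0,0,0]
    - [110,-45,0,0,0,0,0]
    - [110,-65,0,0,0,0,0]
    - [110,-75,0,0,0,0,0]
    - [110,-75,0,0,0,0,0]

```text
time: 35.95
ee_pos: [0.5966, 0.3313, 0.0821]
eef_rot: [0.501, 0.5, -0.498, 0.501]
ft_force: [0.3, -0.7, -1.1]
width: 0.0569
```

```bash
python3 -c "
from h import *
go(.583,.2009,.079,0);print(read_state()['ee_pos'])
t=camera('top');cv2.imwrite('pics/top16f.png',t[:,:,::-1])
cv2.imwrite('pics/side17.png',camera('side')[180:380,130:370,::-1].repeat(3,0).repeat(3,1)[:600])
cv2.imwrite('pics/top17.png',cv2.resize(t[120:320,150:400,::-1],None,fx=3,fy=3,interpolation=cv2.INTER_CUBIC))"
```

```text
shift [  2.8 -13.8 130.4] turn [ 0.002 -0.002 -0.003] len 131.0 t 35.95 w 0.05692638505298995
[0.59657551 0.33130284 0.08208195]
```

View pics/side17.png

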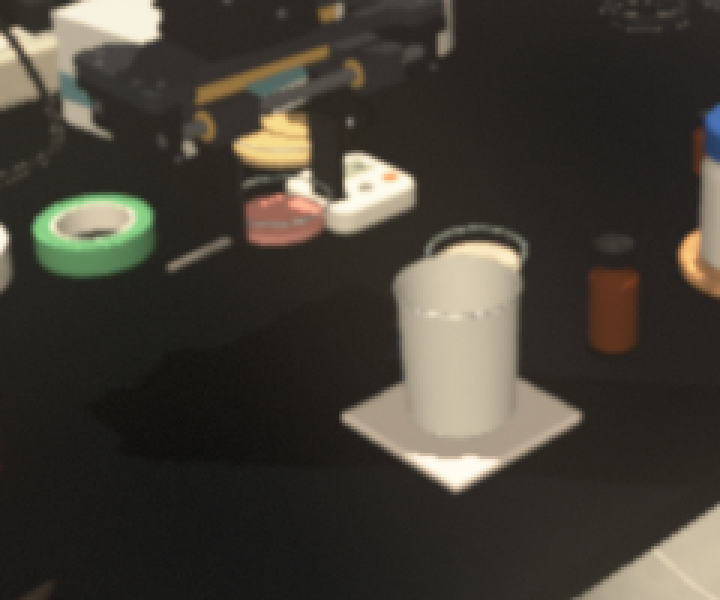

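View pics/top17.png

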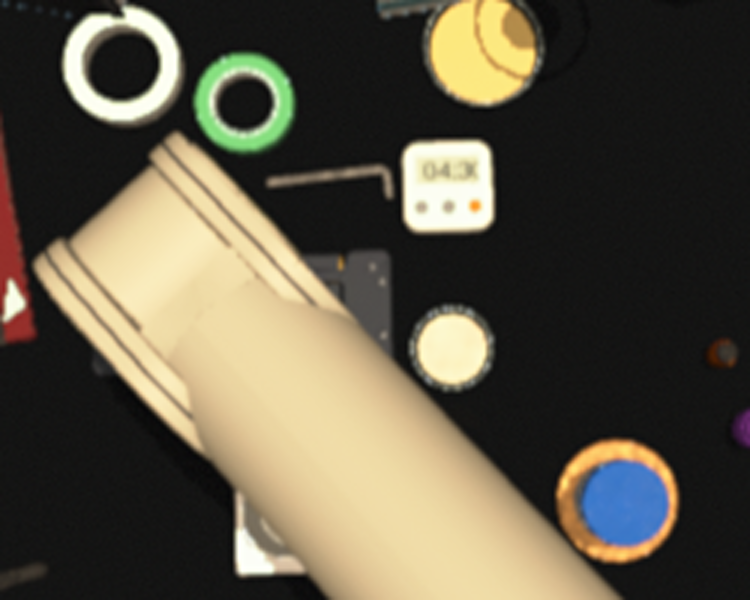

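```bash
python3 -c "
from h import *
print(onz('top',300.7,235.7,.013),onz('top',358.3,287.7,.1))
im=cv2.imread('pics/top16f.png');h=cv2.cvtColor(im,cv2.COLOR_BGR2HSV)
m=cv2.inRange(h,(12,25,150),(35,160,255));m[:215]=0;m[260:]=0;m[:,:280]=0;m[:,330:]=0
x,y,w,hh=cv2.boundingRect(m);print(x,y,w,hh,onz('top',x+w/2-.5,y+hh/2-.5,.01))"
```

```text
[0.58168488 0.2008344  0.013     ] [0.46429528 0.0829293  0.1       ]
280 224 33 36 [0.56908816 0.21174281 0.01      ]
```

Emit:
arm_command:
  targets:
    - [110,0,-1,12,0,0,0]
    - [110,0,-4,35,0,0,0]
    - [110,0,-7,65,0,0,0]
    - [110,0,-10,92,0,0,0]
    - [110,0,-12,114,0,0,0]
    - [110,0,-13.5,126,0,0,0]
    - [110,0,-13.5,130,0,0,0]
    - [110,0,-13.5,130,0,0,0]
    - [110,0,-13.5,130,0,0,0]
    - [110,0,-13.5,130,0,0,0]

```text
time: 37.05
ee_pos: [0.582, 0.202, 0.0795]
eef_rot: [0.499, 0.501, -0.499, 0.501]
ft_force: [-0.0, -1.3, -1.4]
width: 0.0571
```

```bash
python3 -c "
from h import *
go(.582,.201,.018,0);print(read_state()['ee_pos'])
cv2.imwrite('pics/side18.png',camera('side')[180:380,130:370,::-1].repeat(3,0).repeat(3,1)[:600])"
```

```text
shift [61.5 -0.   1. ] turn [ 0.003 -0.001  0.   ] len 61.0 t 37.05 w 0.057073251668103536
[0.58200563 0.20199763 0.07945839]
```

View pics/side18.png

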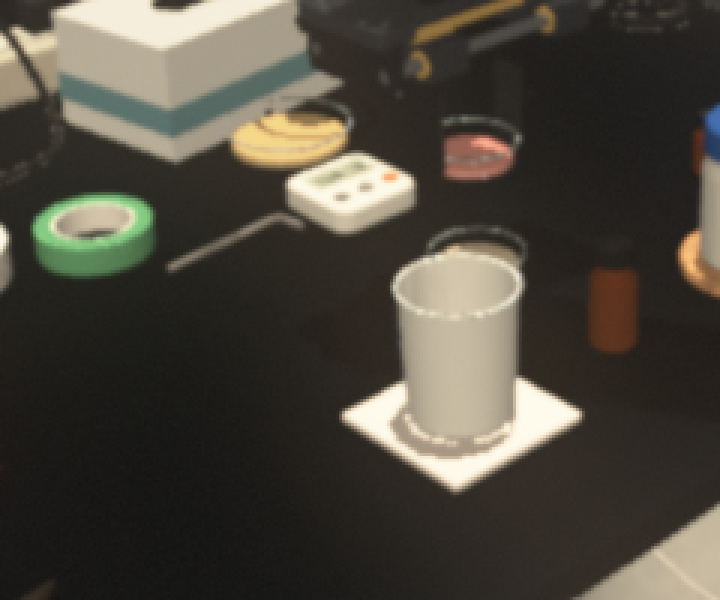

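Emit:
arm_command:
  targets:
    - [110,10,0,1,0,0,0]
    - [110,25,0,1,0,0,0]
    - [110,40,0,1,0,0,0]
    - [110,50,0,1,0,0,0]
    - [110,56,0,1,0,0,0]
    - [110,59,0,1,0,0,0]
    - [110,59,0,1,0,0,0]
    - [110,59,0,1,0,0,0]

```text
time: 37.9
ee_pos: [0.5826, 0.1998, 0.021]
eef_rot: [0.5, 0.5, -0.499, 0.501]
ft_force: [0.6, 0.4, 0.5]
width: 0.057
```

Emit:
arm_command:
  targets:
    - [110,1,0,0,0,0,0]
    - [110,2,0,0,0,0,0]
    - [110,2,0,0,0,0,0]

```text
time: 38.2
ee_pos: [0.5823, 0.1996, 0.0186]
eef_rot: [0.5, 0.5, -0.5, 0.501]
ft_force: [0.2, -0.2, -1.1]
width: 0.0568
```

Emit:
arm_command:
  targets:
    - [110,0.5,0,0,0,0,0]
    - [110,1,0,0,0,0,0]
    - [110,1,0,0,0,0,0]

```text
time: 38.5
ee_pos: [0.5823, 0.1996, 0.0175]
eef_rot: [0.5, 0.5, -0.5, 0.5]
ft_force: [-0.5, 0.3, 0.4]
width: 0.057
```

Emit:
arm_command:
  targets:
    - [110,0.5,0,0,0,0,0]
    - [110,1,0,0,0,0,0]
    - [110,1,0,0,0,0,0]

```text
time: 38.8
ee_pos: [0.5823, 0.1996, 0.0174]
eef_rot: [0.5, 0.5, -0.5, 0.501]
ft_force: [-3.1, -2.1, 8.8]
width: 0.0568
```

Contact; open and rise.

Emit:
arm_command:
  targets:
    - [80,-0.5,0,0,0,0,0]
    - [60,-0.5,0,0,0,0,0]
    - [30,-0.5,0,0,0,0,0]
    - [0,-0.5,0,0,0,0,0]
    - [0,-0.5,0,0,0,0,0]
    - [0,-0.5,0,0,0,0,0]

```text
time: 39.4
ee_pos: [0.5822, 0.1996, 0.0169]
eef_rot: [0.5, 0.5, -0.5, 0.5]
ft_force: [-0.2, 0.3, -0.2]
width: 0.0855
```

Emit:
arm_command:
  targets:
    - [0,-5,0,0,0,0,0]
    - [0,-20,0,0,0,0,0]
    - [0,-45,0,0,0,0,0]
    - [0,-75,0,0,0,0,0]
    - [0,-105,0,0,0,0,0]
    - [0,-130,0,0,0,0,0]
    - [0,-140,0,0,0,0,0]
    - [0,-140,0,0,0,0,0]

```text
time: 40.2
ee_pos: [0.5831, 0.2, 0.159]
eef_rot: [0.501, 0.5, -0.499, 0.501]
ft_force: [0.5, -0.5, -0.3]
width: 0.087
```

```bash
python3 -c "
from h import *
go(.42,.03,.2,0);print(read_state()['ee_pos'])"
```

```text
shift [ -41.6 -163.2  169.7] turn [ 0.002 -0.001 -0.003] len 239.0 t 40.2 w 0.08696272765039152
[0.58305983 0.19998869 0.15904662]
```

Emit:
arm_command:
  targets:
    - [0,-10,-20,20,0,0,0]
    - [0,-25,-50,45,0,0,0]
    - [0,-40,-80,80,0,0,0]
    - [0,-42,-110,115,0,0,0]
    - [0,-42,-140,150,0,0,0]
    - [0,-42,-160,190,0,0,0]
    - [0,-42,-165,230,0,0,0]
    - [0,-42,-165,270,0,0,0]
    - [0,-42,-165,300,0,0,0]
    - [0,-42,-165,300,0,0,0]

```text
time: 41.2
ee_pos: [0.4165, -0.1046, 0.1977]
eef_rot: [-0.5, -0.499, 0.502, -0.498]
ft_force: [0.1, 0.2, -1.0]
width: 0.087
```

Run:
```python
from h import *
t=camera('top');s=camera('side')
cv2.imwrite('pics/top19f.png',t[:,:,::-1]);cv2.imwrite('pics/side19f.png',s[:,:,::-1])
cv2.imwrite('pics/top19.png',cv2.resize(t[150:330,210:410,::-1],None,fx=3.3,fy=3.3,interpolation=cv2.INTER_CUBIC))
cv2.imwrite('pics/side19.png',cv2.resize(s[180:380,180:440,::-1],None,fx=3,fy=3,interpolation=cv2.INTER_CUBIC))
```

```text
(no output)
```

View pics/top19.png

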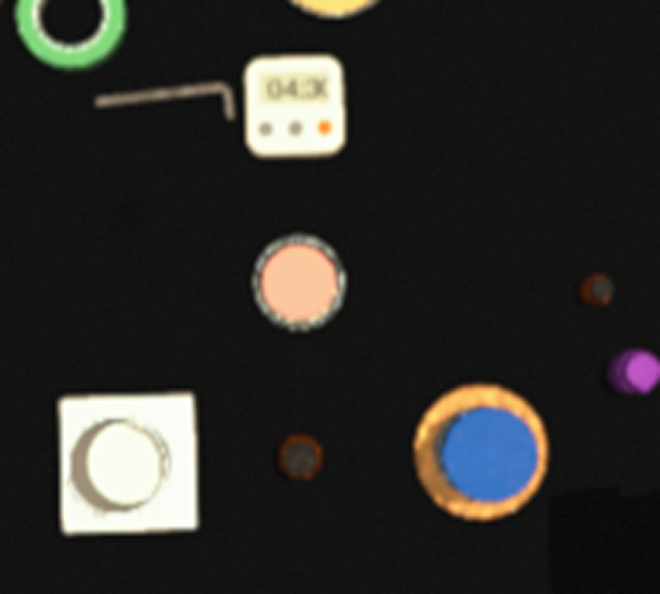

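View pics/side19.png

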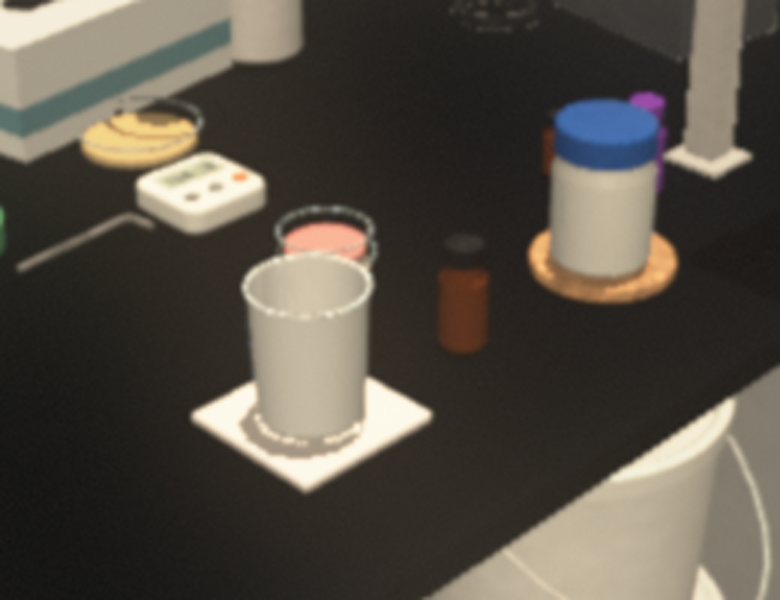

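Run:
```python
from h import *
mid=np.array([.4636,.2007]);
for k,u,v,z,tg in[("beaker",118,464,.085,(.4633,.3206)),("jar",490,454,.1,(.4638,.0808)),("vial",300,457,.064,(.4636,.2007)),("A",299,283,.027,(.583,.2009))]:
    P=onz('top',u/3.3+210,v/3.3+150,z);print(k,P.round(4),((P[:2]-tg)*1000).round(1))
# side check: hand-measured bases/rims
for k,P,in (("beaker rim",(.4633,.3206,.085)),("jar capmid",(.4638,.0808,.1)),("vial base",(.4636,.2007,0)),("A top",(.583,.2,.027))): print(k,((proj('side',P)-[180,180])*3).round(0))
a=cv2.imread('pics/top0.png').astype(int);b=cv2.imread('pics/top19f.png').astype(int)
print("hexkey diff",np.abs(a-b)[165:195,230:284].max(2).mean())
print(read_state()['time'])
```

```text
beaker [0.4643 0.3183 0.085 ] [ 1.  -2.3]
jar [0.4645 0.0825 0.1   ] [0.7 1.7]
vial [0.465  0.2028 0.064 ] [1.4 2.1]
A [0.5806 0.2009 0.027 ] [-2.4  0. ]
beaker rim [305. 282.]
jar capmid [609. 116.]
vial base [466. 337.]
A top [325. 225.]
hexkey diff 2.403703703703704
41.3
```

```bash
python3 -c "
from bench import *
s=read_state();print(s['time'],s['ft_force'],s['joint_vel'].round(3));print(close_job())"
```

```text
41.3 [-1.17251234  1.09609397 -0.16693263] [-0.019 -0.008 -0.03  -0.003 -0.005  0.003 -0.006]
the job is handed in; nothing more can be done
None
```

The staining place is set out, and I handed the job in at 41.3 s, well inside the 101 s limit. No verdict is reported.

I moved the beaker to the tile, the jar to the cork and the larger amber vial to midway between them. The beige dish stands on the table half-way from there to the timer, with the pink dish on top of it.

The last checks, from the top and side pictures with the arm clear of everything, agree within about 3 mm:

| Item | Measured offset from target |
|---|---|
| Beaker on tile | about 2.5 mm |
| Jar on cork | about 2 mm |
| Vial, midway | about 2.5 mm |
| Top (pink) dish | about 2.4 mm |

- **Dishes:** I measured the beige dish before it was covered, at about 1 mm from the top one. The stack shows no tilt.
- **Upright:** the beaker, jar and vial all look upright in the last pictures.
- **Hex key:** its patch of the top picture is unchanged from the start.
- **Forces:** the highest wrist force I read in the reports after each move was about 10 N, when the dishes touched down.
- **Failed checks:** one colour-mask check of the beige dish picked up the arm and was wrong. I dropped it and used the ring centre read by eye.

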